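# Fit the stand's posts to its dovetail rail

## Robot

A 7-joint arm with a two-finger parallel gripper is mounted at the origin on a cart in front of the work surface, level with it; the furniture and walls round the work are solid. World frame = base frame: x ahead of the robot, y to its left, z up, the work surface at z = 0. Lengths are in m, angles in rad, forces in N, time in s.
With the tool pointing down it reaches from about 0.35 to 0.9 m from the base axis. Payload 8.1 kg.
Tool frame: the origin (TCP) lies between the finger pads; the fingertips stand 22 mm ahead of it and the grasp point (between the pads) lies 3 mm ahead of it; z points along the fingers, x is the direction in which the jaws open and shut, and the axes are right-handed (so a half turn about z gives the same grasp; the last joint's range is limited). The gripper opens to 92 mm and grips with 3 to 60 N. Pads are 19 mm wide; open, the fingers measure 130 mm over their backs; the gripper's body (75 mm by 190 mm) begins 47 mm behind the grasp point.
Start: joints at [1.219, 0.434, 0.025, 1.573, -0.012, 1.134, -0.075], TCP at [0.154, -0.606, 0.249] pointing down, gripper open.
Joint ranges: [-2.62, 2.62], [-0.44, 2.09], [-1.27, 1.32], [0.08, 2.57], [-1.32, 4.46], [0.12, 2], [-2.74, 2.74]. Speed limits (rad/s): [2.22, 2.22, 3.01, 3.01, 3.14, 3.14, 3.14].

## Interface

Orientations are given as a rotation vector (axis times angle).
In Python, from cell import arm, vision, order gives the robot as it stands.
- The arm moves only by the tool apply_moves, never from a script. Its argument "commands" is a list of rows, each a list of 6 numbers: the shift along the tool's x, y, z in cm, then the turn, a rotation vector about the tool's x, y, z in rad. A call has 1 to 5 rows; each row shifts and turns the commanded pose from where the row before left it, along the tool's axes as they then stand; what a row does not reach is not made up. A row lasts 1/10 s, in which the tool goes at most 50 mm and 8.59 degrees, less where a joint would pass 70% of its speed; a pose out of reach is approached as far as the arm can. A call with a gripper value outside its range is refused whole. "claw" is the closure, from -1 (fully open) to 1 (shut), so that 0 is half open, set as the call begins (left out, the last holds). The fingers move at their own pace and stop on an object; "newtons" is the grip in N (left out, the last holds). Time passes only in rows, so rows that do not move let the fingers close. It gives the time, the measured TCP pose, the force and the opening at its end, in the units of the state.
- arm.observe(): the state, without advancing time (a new reading comes with each control period).
- vision.get_image(name): name is "side" or "top"; returns (picture, depth): 400x640x3 uint8, red, green, blue; 400x640 float32, m along the optical axis (not along the pixel's ray), 0 where there is no reading.
- vision.get_calibration(name): a dict with "K" (3x3 intrinsics, pixels), "R" (3x3) and "t" (3): a world point X has camera coordinates R X + t. Camera axes: x right, y down, z forward; pixel columns grow to the right and rows downward; lengths in m; the calibration is good to about 2 mm. A picture is of the moment at which its call begins. get_calibration takes no time and is no camera call.
- order.sign_off(): hands the job in, once; it reports no verdict.
The state is a dict: "clock": time; "joints": joint angles; "dq": joint speeds; "joint_efforts": joint torques, N m; "position": TCP position; "ee_rot": TCP orientation; "force": force on the tool from outside, world axes, zero at the start; "ft_torque": the same for the moment, N m; "width": opening from 0.0 (shut) to 1.0 (fully open).
Only numpy, scipy, OpenCV 4.12 (cv2) and the standard library are available. Lean on these libraries where they do the work, as an engineer would, in place of code of your own. Each camera call takes 0.05 s, during which the arm holds its last target.

## Task

Swing the locking finger of the stand out of the way with its knob, then fit the posts that are lying on the bench onto the dovetail rail, shortest first and tallest last (there may be two or three). Park each one on the angled block with its foot on the ledge, let go and take it again so that you can stand it up, then slide it upright onto the rail from the open end, far enough in to leave the rest their room. When all are on, turn the knob back anticlockwise as far as it goes so that its finger shuts the rail, and leave the tape roll and the small bottle where they are.

Things in the scene. Friction and masses are not known exactly. Their poses are not given: they have to be found in the camera images.
- short_post: loose post 100 mm long: aluminium stem 28 mm wide (y), 36 mm thick (z), on a black foot 44 mm wide, 36 mm thick, the first 24 mm of the length. Origin on its long axis at the foot's end face; x points to the top. Starts lying, z vertical, origin 18 mm above the bench, x within 0.3 rad of the robot's right. Half a turn about x makes no difference. 250 g (0.7 to 1.4 times). May be absent
- middle_post: loose post 125 mm long: aluminium stem 28 mm wide (y), 36 mm thick (z), on a black foot 44 mm wide, 36 mm thick, the first 24 mm of the length. Origin on its long axis at the foot's end face; x points to the top. Starts lying, z vertical, origin 18 mm above the bench, x within 0.3 rad of the robot's right. Half a turn about x makes no difference. 275 g (0.7 to 1.4 times). May be absent
- tall_post: loose post 150 mm long: aluminium stem 28 mm wide (y), 36 mm thick (z), on a black foot 44 mm wide, 36 mm thick, the first 24 mm of the length. Origin on its long axis at the foot's end face; x points to the top. Starts lying, z vertical, origin 18 mm above the bench, x within 0.3 rad of the robot's right. Half a turn about x makes no difference. 300 g (0.7 to 1.4 times). May be absent
- short_groove (a point): middle of the groove's floor in the foot of the short post, 16 mm along the post's x. The dovetail groove runs along the post's z, open at both ends, 16 mm wide at the end face and 34 mm at its floor: 2 mm play a side on the rail
- middle_groove (a point): middle of the groove's floor in the foot of the middle post, 16 mm along the post's x. The dovetail groove runs along the post's z, open at both ends, 16 mm wide at the end face and 34 mm at its floor: 2 mm play a side on the rail
- tall_groove (a point): middle of the groove's floor in the foot of the tall post, 16 mm along the post's x. The dovetail groove runs along the post's z, open at both ends, 16 mm wide at the end face and 34 mm at its floor: 2 mm play a side on the rail
- base: fixed steel plate 230 (x) x 70 (y) x 12 mm, origin under its centre on the bench, x along the rail toward its closed end, z up. Aluminium dovetail on y = 0 from x = -40 to 88 mm, 14 mm high, 12 mm wide below, 28 above. The plate before it (x -115 to -40) is bare: a post set upright there, its z along the base's x, slides in. Posts take 36 mm each: home at x = 70, 34, -2 mm
- rail_mouth (a point): centre of the rail's open end, on the plate's top (base x = -40 mm, 12 mm above the bench). The shut locking finger lies across the rail from base x = -38 to -26 mm
- rail_stop (a point): foot of the steel stop's face at the rail's closed end, on the plate's top (base x = 88 mm). The stop is 12 mm thick, 56 mm wide and reaches 40 mm above the bench
- lock_knob (a joint): turn of the locking knob, rad: 0 = open (finger points to the base's -x), grows anticlockwise from above, 1.57 = shut at its stop (finger across the rail, to the base's -y). Starts at 1.1 to 1.5, in the way; 0.06 N m of friction, stays where left. Finger: bar 12 mm wide, 30 to 42 mm above the bench, 113 mm from the axis to its end. Cannot shut if a post stands in its way
- knob_grip (a point): on the knob's upright axis (base x = -32, y = 95 mm), mid height of its black bar grip, 77 mm above the bench. The bar is 54 mm long, 14 mm thick, 26 mm high; at knob value q its length lies at the base's yaw - 0.785 + q
- angled_block: fixed plywood parking block, board 130 (x) x 66 (y) mm, origin under its centre on the bench, z up. A slope 66 mm wide climbs at 45 degrees toward +x from the seat corner (x -30, z 26 mm), 97 mm long; a ledge square to it stands 40 mm out at its lower end. Two cheeks 50 mm apart, 22 mm high, guide the foot over the first 26 mm of slope; the stem's sides stay free
- block_seat (a point): where a properly parked post's origin comes: 18 mm off the slope, on the ledge, at the block's y = 0 (x = -42.7, z = 38.7 mm). The post lies on a thickness face, its x axis up the slope, its width along the block's y, foot's end face on the ledge
- tape_roll: roll of amber tape 66 mm across, 13 mm high, bystander
- flux_bottle: small bottle 86 mm high, 30 mm across, bystander
Not all that is in view belongs to the job. What is shaped like the angled_block but yellow is not meant.

How it is judged:
By the outcome, as a careful person would: the job done as asked, in the order asked, and still so for the second after the job is handed in, with the robot touching nothing.
Of short_post, middle_post, tall_post only 2 to 3 are there at a start; the rules pass over those that are not, and their reading is None.
At some moment in a run one of short_post, middle_post, tall_post may be knocked a few centimetres aside while the robot is not near it.
Once in a run the grip may slacken for a moment while it holds something.
It also fails if it takes over 210 s, if anything falls off the work surface, if the arm or the gripper's body presses on something with over 40 N, if the wrist force passes 120 N, or if a joint passes its speed limit or range.

## Working session

There is one attempt and no reset: what is moved stays moved. The work goes in short steps, Python scripts to look and compute and a tool call to move; the robot and the scene stay as the last step left them, time stands still between calls to the robot, and variables do not carry over. Pictures are saved under pics/ and viewed, and the job is handed in when it is done.

Besides the shell and the picture viewer there is one more tool, called in YAML: its name, and indented under it one key for each argument. apply_moves: Moves the arm, as the interface text tells. Its arguments: {"type":"object","properties":{"commands":{"type":"array","items":{"type":"array","items":{"type":"number"}}},"claw":{"type":"number"},"newtons":{"type":"number"}},"required":["commands"]}

```bash
ls -la; mkdir -p pics; python3 - <<'E'
from cell import arm,vision,order
import cv2,numpy as np
print(arm.observe())
for n in("side","top"):
    p,d=vision.get_image(n); cv2.imwrite(f"pics/{n}0.png",p[:,:,::-1]); np.save(f"{n}0.npy",d)
    c=vision.get_calibration(n); print(n,c)
E
```

```text
total 12
drwxr-xr-x  3 agent agent 4096 Dec  6 16:35 .
drwxr-xr-x 23 root  root  4096 Dec  6 16:35 ..
drwxr-xr-x  2 agent agent 4096 Dec  6 16:35 pics
{'clock': 0.0, 'joints': array([ 1.21939551,  0.43521847,  0.02495359,  1.57412076, -0.01157911,
        1.13400307, -0.07509653]), 'dq': array([ 0.00229644,  0.00139449, -0.0005863 ,  0.00041778, -0.00222969,
       -0.00066553, -0.0009052 ]), 'joint_efforts': array([-8.77970851e-04, -6.67873192e+01,  9.84228440e-01, -3.14461112e+01,
       -6.06653024e-02,  4.26369812e-02,  1.71312377e-04]), 'position': array([ 0.15373042, -0.60529046,  0.24793839]), 'ee_rot': array([-2.47919447e+00,  1.92816155e+00,  2.13059565e-03]), 'force': array([-0.02275867,  0.62400304,  0.2677831 ]), 'ft_torque': array([ 0.04231202, -0.06462279,  0.0036352 ]), 'width': 0.9983797471375908}
side {'K': array([[434.09684231,   0.        , 316.69978889],
       [  0.        , 434.09684231, 198.70677483],
       [  0.        ,   0.        ,   1.        ]]), 'R': array([[ 0.97816149, -0.20737278,  0.01402236],
       [-0.08379871, -0.45521173, -0.88643108],
       [ 0.19020482,  0.86589769, -0.46264816]]), 't': array([-0.50454474,  0.10776948,  1.43019007])}
top {'K': array([[437.1057215 ,   0.        , 319.50999984],
       [  0.        , 437.1057215 , 200.24781678],
       [  0.        ,   0.        ,   1.        ]]), 'R': array([[-0.02704521, -0.99948345,  0.0173606 ],
       [-0.99001558,  0.02437753, -0.13883401],
       [ 0.13833909, -0.02094206, -0.99016348]]), 't': array([-0.05858319,  0.52884597,  1.38035508])}
```

View pics/top0.png

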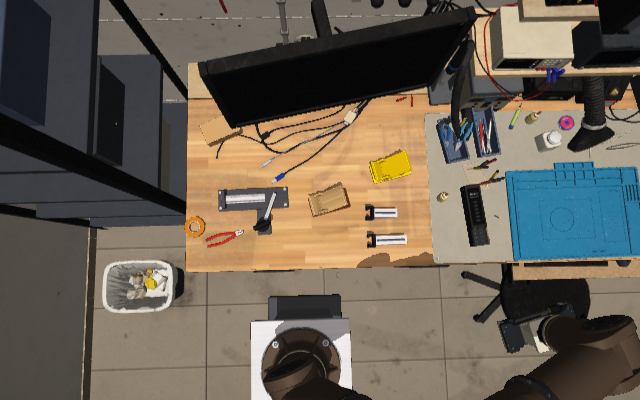

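View pics/side0.png

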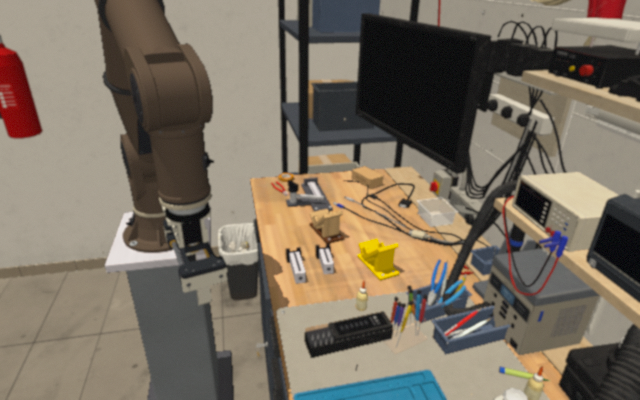

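```bash
python3 - <<'E'
import cv2
a=cv2.imread("pics/top0.png")[140:275,180:440]; cv2.imwrite("pics/topz.png",cv2.resize(a,None,fx=3,fy=3,interpolation=cv2.INTER_CUBIC))
a=cv2.imread("pics/side0.png")[160:300,250:450]; cv2.imwrite("pics/sidez.png",cv2.resize(a,None,fx=4,fy=4,interpolation=cv2.INTER_CUBIC))
E
```

```text
(no output)
```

View pics/topz.png

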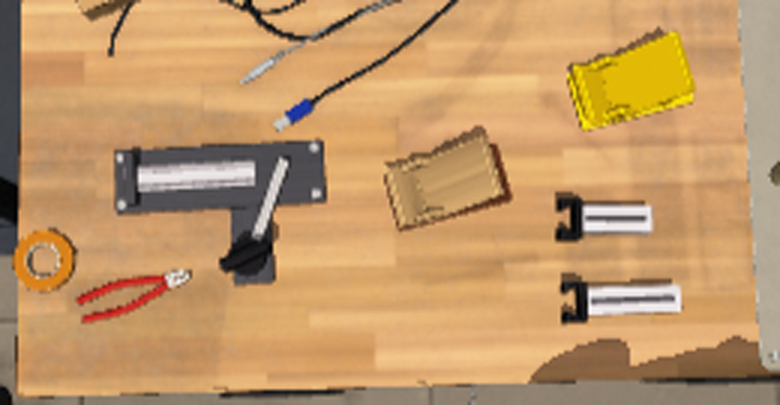

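View pics/sidez.png

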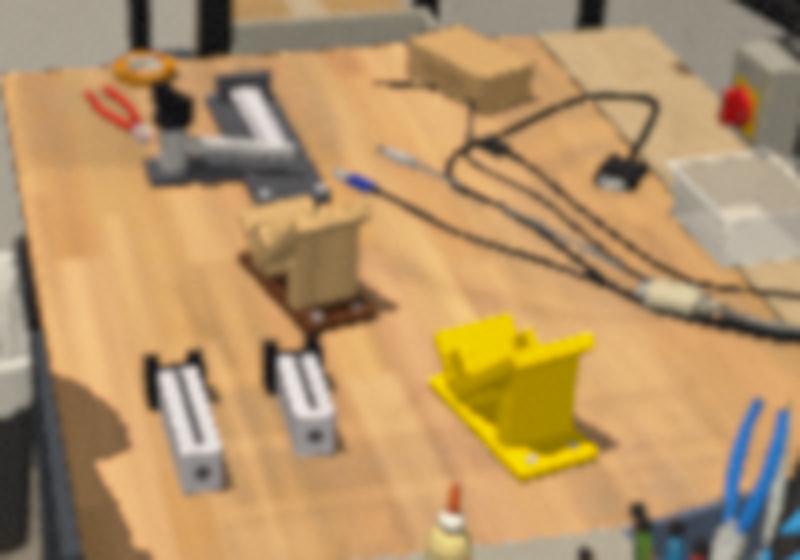

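```bash
cat > h.py <<'E'
import numpy as np,cv2
from cell import arm,vision,order
def cal(n): return vision.get_calibration(n)
def ray(n,uv,z,c=None):
    c=c or cal(n); uv=np.atleast_2d(np.asarray(uv,float))
    d=np.c_[uv,np.ones(len(uv))]@np.linalg.inv(c["K"]).T@c["R"]
    o=-c["R"].T@c["t"]; s=(z-o[2])/d[:,2]; return o+d*s[:,None]
def proj(n,X,c=None):
    c=c or cal(n); p=np.atleast_2d(X)@c["R"].T+c["t"]; p=p@c["K"].T; return p[:,:2]/p[:,2:]
def cloud(n,d,c=None):
    c=c or cal(n); h,w=d.shape; u,v=np.meshgrid(np.arange(w),np.arange(h))
    p=np.stack([u,v,np.ones_like(u)],-1)@np.linalg.inv(c["K"]).T*d[...,None]
    return (p-c["t"])@c["R"]
def tri(uv1,uv2,n1="top",n2="side"):
    A=[]
    for n,uv in((n1,uv1),(n2,uv2)):
        c=cal(n);P=c["K"]@np.c_[c["R"],c["t"]]
        A+= [uv[0]*P[2]-P[0],uv[1]*P[2]-P[1]]
    X=np.linalg.svd(np.array(A))[2][-1]; return X[:3]/X[3]
def snap(n,tag,box=None,f=4):
    p,d=vision.get_image(n); p=p[:,:,::-1].copy(); cv2.imwrite(f"pics/{tag}_raw.png",p); np.save(f"pics/{tag}.npy",d)
    if box: x0,y0,x1,y1=box; q=p[y0:y1,x0:x1]; q=cv2.resize(q,None,fx=f,fy=f,interpolation=cv2.INTER_CUBIC); cv2.imwrite(f"pics/{tag}.png",q)
    return p,d
E
python3 - <<'E'
from h import *
np.set_printoptions(precision=4,suppress=True)
img=cv2.imread("pics/top0.png"); d=np.load("top0.npy"); C=cloud("top",d)
hsv=cv2.cvtColor(img,cv2.COLOR_BGR2HSV)
Z=C[...,2]
m=(Z<.3)&(Z>-.05)
print("bench z", np.median(Z[205:250,300:305]), np.median(Z[250:262,200:240]))
# aluminium: low saturation & bright
al=((hsv[...,1]<60)&(hsv[...,2]>140)).astype(np.uint8); al[:140]=0;al[275:]=0;al[:,:190]=0;al[:,425:]=0
n,l,s,c=cv2.connectedComponentsWithStats(al)
for i in range(1,n):
    if s[i,4]>25:
        k=l==i; r=cv2.minAreaRect(np.argwhere(k)[:,::-1].astype(np.float32)); print(s[i],r,"zmed",np.median(Z[k]),"xyz",ray("top",c[i],np.median(Z[k])))
for name,sl in(("block",(slice(180,225),slice(300,360))),):
    zz=Z[sl]; print((zz*1000).astype(int)[::2,::2])
E
```

```text
bench z -0.00011809541751498637 8.193997734773569e-05
[260 158  14  10  32] ((266.44000244140625, 162.4199981689453), (2.4000000953674316, 15.800002098083496), 53.13010025024414) zmed 0.00938975176110295 xyz [[0.6616 0.1024 0.0094]]
[264 193  12  25  87] ((269.810791015625, 205.2861785888672), (3.272731065750122, 25.95996856689453), 19.440034866333008) zmed 0.042426119001652496 xyz [[0.5143 0.0883 0.0424]]
[226 194  39  10 316] ((244.99822998046875, 198.45838928222656), (8.159584999084473, 38.341732025146484), 87.61405944824219) zmed 0.02533314281485216 xyz [[0.541  0.1712 0.0253]]
[374 208  24  10 183] ((385.5, 212.5), (9.0, 23.0), 90.0) zmed 0.03558017679969867 xyz [[ 0.4827 -0.2845  0.0356]]
[235 230   8   6  29] ((238.60000610351562, 231.8000030517578), (4.427187919616699, 6.957010269165039), 71.56504821777344) zmed 0.00814933166311012 xyz [[0.4331 0.1955 0.0081]]
[376 235  31  10 250] ((391.0, 239.5), (9.0, 30.0), 90.0) zmed 0.03608727311231048 xyz [[ 0.3949 -0.2987  0.0361]]
[325 267  82   8 514] ((365.5, 270.5), (81.0, 7.0), 0.0) zmed -0.8491393116619848 xyz [[ 0.2749 -0.3201 
[... 3266 characters left out ...]
 -1   -3    5    0   -1    0   -2   -1    3   -1   -1    0
     5    3]
 [  -3    0   -2   -3   -3    4    0    0    0    6    0    0    1    0
     3    3   -6    0   -3   -2    3    3   -2    6    1    6   -2    3
    -3    3]
 [   5   -2    1   -1    1    2    0    1    0   -2    6   -3    0    3
    -2    3    0    0   -3    1    2   -2    1   -1   -3    5   -5    6
     0    1]
 [   0   -3   -4   -4    0    2   -6   -3   -3   -5   -1   -2   -2   -1
     1   -4    1    4    2    4   -2   -5    3    1   -3    1    0   -6
     0    0]
 [   3   -2   -3   -3   -5   -4    0    4   -8   -1    7    4   -4    3
     1   -3    0    3    1    2    0    0    0   -1   -3    1    0    2
    -1   -1]]
```

```bash
python3 - <<'E'
from h import *
np.set_printoptions(precision=4,suppress=True)
for n in("top","side"):
    img=cv2.imread(f"pics/{n}0.png"); d=np.load(f"{n}0.npy"); C=cloud(n,d); P=C.reshape(-1,3)
    # block slope: region around
    k=(abs(P[:,0]-.53)<.12)&(abs(P[:,1]+.06)<.13)&(P[:,2]>.005)&(P[:,2]<.12)
    Q=P[k]; print(n,"block pts",len(Q),Q.min(0),Q.max(0))
    best=None; rng=np.random.default_rng(0)
    for _ in range(3000):
        a=Q[rng.choice(len(Q),3,False)]; nn=np.cross(a[1]-a[0],a[2]-a[0]); L=np.linalg.norm(nn)
        if L<1e-6: continue
        nn/=L; nn*=np.sign(nn[2]+1e-12)
        if abs(nn[2]-.707)>.06: continue
        s=abs((Q-a[0])@nn)<.004
        if best is None or s.sum()>best.sum(): best=s
    S=Q[best]; c=S.mean(0); nn=np.linalg.svd(S-c)[2][2]; nn*=np.sign(nn[2]); 
    up=-nn[:2]; print("slope n",nn,"pts",len(S),"centroid",c,"tilt",np.degrees(np.arccos(nn[2])),"yaw",np.degrees(np.arctan2(up[1],up[0])))
    np.save(f"S_{n}.npy",S)
E
```

```text
top block pts 1423 [ 0.41   -0.1883  0.005 ] [0.6494 0.0699 0.1005]
slope n [-0.1616  0.6843  0.7111] pts 480 centroid [ 0.5256 -0.1099  0.0625] tilt 44.676478651348006 yaw -76.71452533855091
side block pts 1017 [ 0.425  -0.1763  0.0051] [0.6491 0.0698 0.0981]
slope n [-0.6831 -0.1777  0.7084] pts 170 centroid [ 0.5117 -0.1146  0.0259] tilt 44.89493673049498 yaw 14.581256796607516
```

```bash
python3 - <<'E'
from h import *
np.set_printoptions(precision=4,suppress=True)
n="top";img=cv2.imread("pics/top0.png");d=np.load("top0.npy");C=cloud(n,d)
S=np.load("S_top.npy"); c=S.mean(0)
# board (light brown/dark board) mask: block silhouette via cloud z>3.. use colours
Z=C[...,2]
m=((Z>.02)&(Z<.12)).astype(np.uint8); mm=np.zeros_like(m); mm[175:225,300:360]=m[175:225,300:360]
m=mm
nl,l,s,cc=cv2.connectedComponentsWithStats(m); i=1+np.argmax(s[1:,4]); k=l==i
P=C[k]; print(s[i])
for yaw in (-76.7,-75,-73,-78,-80):
    a=np.radians(yaw); ex=np.array([np.cos(a),np.sin(a)]); ey=np.array([-ex[1],ex[0]])
    u=P[:,:2]@ex; v=P[:,:2]@ey
    # width edges per u bin
    lo=[];hi=[];uu=[]
    for b in np.arange(u.min()+.02,u.max()-.012,.008):
        t=v[(u>b)&(u<b+.008)]; lo.append(t.min());hi.append(t.max());uu.append(b)
    print(yaw,"u",np.percentile(u,[0,1,99,100]),"slope lo/hi",np.polyfit(uu,lo,1)[0],np.polyfit(uu,hi,1)[0],"mid v",(np.median(lo)+np.median(hi))/2,"w",np.median(hi)-np.median(lo))
    print("  n-offset: S mean u,v,z",S[:,:2].mean(0)@ex,S[:,:2].mean(0)@ey,S[:,2].mean())
    # seat corner: z=26 at x=-30 -> slope point z - (x+30)=26+... x_b = z-0.056
    print("  block origin u0 =",S[:,:2].mean(0)@ex-(S[:,2].mean()-.056))
E
```

```text
[308 185  40  31 762]
-76.7 u [0.1569 0.1581 0.2683 0.2699] slope lo/hi 0.017811013605924086 0.03181926990506416 mid v 0.4858740616979743 w 0.06466009264785844
  n-offset: S mean u,v,z 0.22787763007163558 0.4861771754464428 0.06254745805515759
  block origin u0 = 0.221330172016478
-75 u [0.1709 0.1723 0.2825 0.2845] slope lo/hi -0.01847152933499068 0.001479518627965782 mid v 0.4792067889160771 w 0.06449919416598815
  n-offset: S mean u,v,z 0.2422003827941447 0.47920291608724186 0.06254745805515759
  block origin u0 = 0.2356529247389871
-73 u [0.1867 0.1887 0.2992 0.3021] slope lo/hi -0.05364280386215151 -0.04452363474638319 mid v 0.4704640859236512 w 0.0645125754448998
  n-offset: S mean u,v,z 0.2587767814547974 0.4704583271577223 0.06254745805515759
  block origin u0 = 0.25222932339963977
-78 u [0.1455 0.147  0.2573 0.2589] slope lo/hi 0.04079346659280237 0.047836055206698716 mid v 0.4908474722433688 w 0.06488817850778944
  n-offset: S mean u,v,z 0.21678891273926348 0.49122197378117605 0.06254745805515759
  block origin u0 = 0.2102414546841059
-80 u [0.1274 0.1298 0.24   0.2423] slope lo/hi 0.06624723700220218 0.08248139493341355 mid v 0.49771517913865027 w 0.0642944145842454
  n-offset: S mean u,v,z 0.19951345113689092 0.4984885585724048 0.06254745805515759
  block origin u0 = 0.19296599308173334
```

```bash
cat > model.py <<'E'
import numpy as np
def fr(ox,oy,yaw):
    a=np.radians(yaw); T=np.eye(4); T[:2,:2]=[[np.cos(a),-np.sin(a)],[np.sin(a),np.cos(a)]]; T[:2,3]=ox,oy; return T
def tp(T,p): p=np.atleast_2d(p).astype(float); return p@T[:3,:3].T+T[:3,3]
E
python3 - <<'E'
from h import *; from model import *
np.set_printoptions(precision=4,suppress=True)
img=cv2.imread("pics/top0.png");d=np.load("top0.npy");C=cloud("top",d)
hsv=cv2.cvtColor(img,cv2.COLOR_BGR2HSV)
# plate: gray low sat / dark, rows 185..215
Z=C[...,2]
m=((hsv[...,1]<70)).astype(np.uint8); mm=np.zeros_like(m); mm[183:240,212:296]=m[183:240,212:296]
nl,l,s,cc=cv2.connectedComponentsWithStats(mm); i=1+np.argmax(s[1:,4]); print(s[i])
pts=ray("top",np.argwhere(l==i)[:,::-1],.012)[:,:2]
# side edges of plate: for columns, min row & max row
ys,xs=np.nonzero(l==i)
top=[(x,ys[xs==x].min()-.5) for x in range(222,286)]
far=ray("top",top,.012); pf=np.polyfit(far[:,1],far[:,0],1); print("far edge slope deg",np.degrees(np.arctan(pf[0])),"x at y=.13",np.polyval(pf,.13), "res",np.std(far[:,0]-np.polyval(pf,far[:,1])))
bot=[(x,ys[xs==x].max()+.5) for x in list(range(222,250))]
nr=ray("top",bot,.012); pn=np.polyfit(nr[:,1],nr[:,0],1); print("near edge",np.degrees(np.arctan(pn[0])),np.polyval(pn,.13))
L=[(xs[ys==y].min()-.5,y) for y in range(191,208)]; l_=ray("top",L,.012); print("left y",l_[:,1].mean(),np.polyfit(l_[:,0],l_[:,1],1))
R=[(xs[ys==y].max()+.5,y) for y in range(190,204)]; r_=ray("top",R,.012); print("right y",r_[:,1].mean(),np.polyfit(r_[:,0],r_[:,1],1))
# rail
al=((hsv[...,1]<60)&(hsv[...,2]>140)); al[:,:222]=0; al[:,262:]=0; al[:192]=0; al[206:]=0
ys,xs=np.nonzero(al); 
g=img[...,1].astype(float)
e=[]
for x in range(230,258):
    col=g[190:208,x]; lo=np.median(g[186:192,x]); hi=np.percentile(col,85); 
    t=(lo+hi)/2; k=np.nonzero(col>t)[0]; a,b=k[0],k[-1]
    ea=190+a-1+(t-col[a-1])/(col[a]-col[a-1]); eb=190+b+(t-col[b])/(col[b+1]-col[b]); e.append((x,ea,eb))
e=np.array(e); A=ray("top",e[:,[0,1]],.026);B=ray("top",e[:,[0,2]],.026)
for q in(A,B): p=np.polyfit(q[:,1],q[:,0],1); print("rail edge",np.degrees(np.arctan(p[0])),np.polyval(p,.13),np.std(q[:,0]-np.polyval(p,q[:,1])))
print("rail x ends", ray("top",[(225.5,198.5),(264.5,198.5)],.026))
E
```

```text
[ 218  187   70   48 1793]
far edge slope deg -1.6919799832565126 x at y=.13 0.5772756038557905 res 0.0009431462413492228
near edge -1.9255694674165236 0.5086154653010457
left y 0.2609594335666672 [0.0919 0.2111]
right y 0.03257548605484926 [-0.0169  0.0418]
rail edge -2.819976461386949 0.5555605929054255 0.0005156688932742029
rail edge -0.18370761912784567 0.5289851011288302 0.0010825380828923742
rail x ends [[0.542  0.2337 0.026 ]
 [0.5389 0.1069 0.026 ]]
```

```bash
cat >> model.py <<'E'
BASE=fr(.5424,.1468,91.75)
BLK=fr(0,0,-75.7); BLK[:2,3]=(.230*BLK[:2,0]+.482*BLK[:2,1])
E
cat > ov.py <<'E'
from h import *; from model import *
import sys
def draw(n,im,f,x0,y0):
    def pl(P,c,close=True):
        q=((proj(n,P)-[x0,y0]+.5)*f-.5).round().astype(int); cv2.polylines(im,[q.reshape(-1,1,2)],close,c,1)
    b=lambda L:tp(BASE,np.array(L)/1000)
    pl(b([[-115,-35,12],[115,-35,12],[115,35,12],[-115,35,12]]),(0,0,255))
    pl(b([[-40,-14,26],[88,-14,26],[88,14,26],[-40,14,26]]),(255,0,0))
    pl(b([[-32,95,64],[-32,95,90]]),(0,255,0),False)
    k=lambda L:tp(BLK,np.array(L)/1000)
    pl(k([[-65,-33,0],[65,-33,0],[65,33,0],[-65,33,0]]),(0,0,255))
    pl(k([[-30,-33,26],[38.6,-33,94.6],[38.6,33,94.6],[-30,33,26]]),(255,0,0))
    pl(k([[-30,-33,26],[-58.3,-33,54.3],[-58.3,33,54.3],[-30,33,26]]),(0,255,0))
E
python3 - <<'E'
from ov import *
print(BASE,BLK)
for n,(x0,y0,x1,y1),f in(("top",(205,175,375,245),4.5),("side",(270,165,370,250),7)):
    a=cv2.imread(f"pics/{n}0.png")[y0:y1,x0:x1]; a=cv2.resize(a,None,fx=f,fy=f,interpolation=cv2.INTER_CUBIC); draw(n,a,f,x0,y0); cv2.imwrite(f"pics/ov_{n}.png",a)
E
```

```text
[[-0.03053851 -0.99953359  0.          0.5424    ]
 [ 0.99953359 -0.03053851  0.          0.1468    ]
 [ 0.          0.          1.          0.        ]
 [ 0.          0.          0.          1.        ]] [[ 0.24699901  0.96901573  0.          0.52387536]
 [-0.96901573  0.24699901  0.         -0.10382009]
 [ 0.          0.          1.          0.        ]
 [ 0.          0.          0.          1.        ]]
```

View pics/ov_top.png

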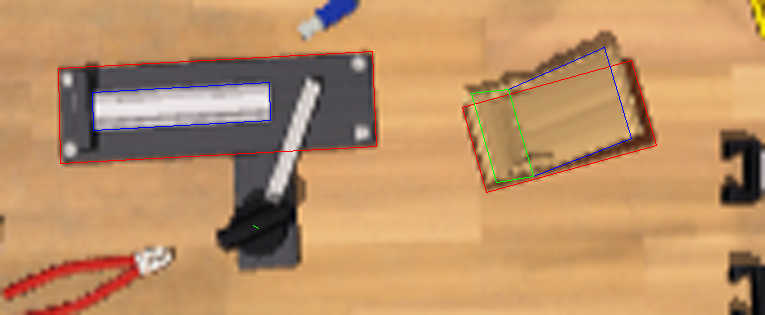

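View pics/ov_side.png

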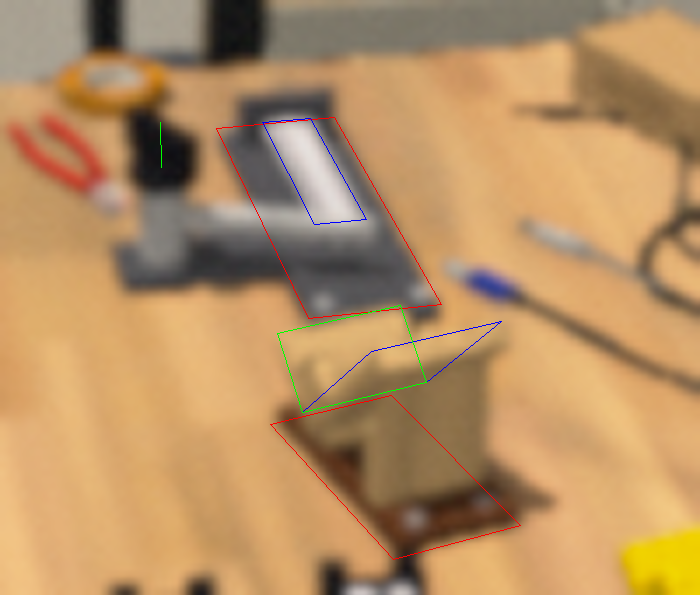

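```bash
cat > plan.py <<'E'
from h import *; from model import *
from scipy.spatial.transform import Rotation as Ro, Slerp
import json,math
np.set_printoptions(precision=4,suppress=True)
def down(yaw): # tool x at yaw deg, z down
    a=np.radians(yaw); x=np.array([np.cos(a),np.sin(a),0]); z=np.array([0,0,-1.]); return Ro.from_matrix(np.c_[x,np.cross(z,x),z])
def frame(x,z):
    z=np.array(z,float);z/=np.linalg.norm(z);x=np.array(x,float);x-=z*(x@z);x/=np.linalg.norm(x);return Ro.from_matrix(np.c_[x,np.cross(z,x),z])
def st():
    s=arm.observe(); return np.array(s["position"]),Ro.from_rotvec(s["ee_rot"]),s
def rows(p0,R0,way,dstep=.04,astep=.14,dp=1):
    """way: list of (p,R); prints rows from pose p0,R0, rounding chained"""
    p,R=np.array(p0,float),R0; out=[]
    for (pt,Rt) in way:
        pt=np.array(pt,float); ps,Rs=p.copy(),R
        n=max(1,math.ceil(np.linalg.norm(pt-ps)/dstep-1e-6),math.ceil((Rs.inv()*Rt).magnitude()/astep-1e-6))
        sl=Slerp([0,1],Ro.concatenate([Rs,Rt]))
        for i in range(1,n+1):
            q=ps+(pt-ps)*i/n; Q=sl(i/n)
            d=np.round(R.inv().apply(q-p)*100,dp)+0.; w=np.round((R.inv()*Q).as_rotvec(),2)+0.
            out.append([*d.tolist(),*w.tolist()]); p=p+R.apply(d/100); R=R*Ro.from_rotvec(w)
    for i in range(0,len(out),5): print("[" + ",".join("["+",".join(f"{v:g}" for v in r)+"]" for r in out[i:i+5])+"]")
    print("end",p,R.as_rotvec(),"n",len(out)); return p,R
def info():
    s=arm.observe(); R=Ro.from_rotvec(s["ee_rot"]).as_matrix()
    print("t%.1f"%s["clock"],"p",s["position"],"x",R[:,0],"z",R[:,2],"q",s["joints"],"F",s["force"],"M",s["ft_torque"],"w %.3f"%s["width"])
E
python3 - <<'E'
from plan import *
p,R,s=st()
k=tp(BASE,[-.032,.095,.077])[0]; print("knob",k)
rows(p,R,[([.45,-.35,.24],down(-50)),([.45,.10,.2],down(25.3)),([k[0],k[1],.14],down(25.3))])
E
```

```text
knob [0.4484 0.1119 0.077 ]
[[-1.7,-3.5,0.1,0,0,-0.04],[-1.6,-3.6,0.1,0,0,-0.05],[-1.5,-3.6,0,0,0,-0.04],[-1.3,-3.7,0.1,0,0,-0.05],[-1,-3.8,0.1,0,0,-0.04]]
[[-1,-3.8,0.1,0,0,-0.05],[-0.7,-3.8,0.1,0,0,-0.04],[-0.6,-3.9,0.1,0,0,-0.05],[-0.4,-3.9,0,0,0,-0.04],[-0.3,-3.9,0.1,0,0,-0.05]]
[[-2.9,-2.4,0.3,0,0,-0.11],[-2.6,-2.7,0.4,0,0,-0.11],[-2.2,-3,0.3,0,0,-0.11],[-2,-3.2,0.4,0,0,-0.11],[-1.5,-3.4,0.3,0,0,-0.11]]
[[-1.2,-3.6,0.3,0,0,-0.11],[-0.8,-3.6,0.4,0,0,-0.11],[-0.4,-3.7,0.3,0,0,-0.11],[0,-3.8,0.4,0,0,-0.11],[0.5,-3.7,0.3,0,0,-0.1]]
[[0.8,-3.7,0.3,0,0,-0.11],[1.2,-3.5,0.4,0,0,-0.11],[0.2,-0.6,3,0,0,0],[0.2,-0.6,3,0,0,0]]
end [0.4487 0.1126 0.1399] [-3.0652 -0.6821  0.0002] n 24
```

apply_moves:
  commands:
    - [-1.7,-3.5,0.1,0,0,-0.04]
    - [-1.6,-3.6,0.1,0,0,-0.05]
    - [-1.5,-3.6,0,0,0,-0.04]
    - [-1.3,-3.7,0.1,0,0,-0.05]
    - [-1,-3.8,0.1,0,0,-0.04]
  claw: -1

```text
clock: 0.6
position: [0.3033, -0.477, 0.2445]
ee_rot: [-2.678, 1.642, 0.001]
force: [0.6, 0.7, 0.3]
width: 1.003
```

apply_moves:
  commands:
    - [-1,-3.8,0.1,0,0,-0.05]
    - [-0.7,-3.8,0.1,0,0,-0.04]
    - [-0.6,-3.9,0.1,0,0,-0.05]
    - [-0.4,-3.9,0,0,0,-0.04]
    - [-0.3,-3.9,0.1,0,0,-0.05]

```text
clock: 1.1
position: [0.4512, -0.3488, 0.2405]
ee_rot: [2.849, -1.325, -0.001]
force: [-0.2, -0.6, 0.2]
width: 0.999
```

apply_moves:
  commands:
    - [-2.9,-2.4,0.3,0,0,-0.11]
    - [-2.6,-2.7,0.4,0,0,-0.11]
    - [-2.2,-3,0.3,0,0,-0.11]
    - [-2,-3.2,0.4,0,0,-0.11]
    - [-1.5,-3.4,0.3,0,0,-0.11]

```text
clock: 1.6
position: [0.45, -0.1613, 0.2233]
ee_rot: [3.102, -0.497, -0.001]
force: [1.5, 0.5, -0.4]
width: 1.004
```

apply_moves:
  commands:
    - [-1.2,-3.6,0.3,0,0,-0.11]
    - [-0.8,-3.6,0.4,0,0,-0.11]
    - [-0.4,-3.7,0.3,0,0,-0.11]
    - [0,-3.8,0.4,0,0,-0.11]
    - [0.5,-3.7,0.3,0,0,-0.1]

```text
clock: 2.1
position: [0.4499, 0.0259, 0.2064]
ee_rot: [3.122, 0.348, -0.001]
force: [0.7, -0.7, 1.3]
width: 1.003
```

apply_moves:
  commands:
    - [0.8,-3.7,0.3,0,0,-0.11]
    - [1.2,-3.5,0.4,0,0,-0.11]
    - [0.2,-0.6,3,0,0,0]
    - [0.2,-0.6,3,0,0,0]
    - [0,0,0,0,0,0]

```text
clock: 2.6
position: [0.4464, 0.112, 0.1369]
ee_rot: [-3.066, -0.685, 0.01]
force: [-0.9, -0.7, 0.6]
width: 0.998
```

```bash
python3 - <<'E'
from plan import *
info()
snap("top","k1",(180,140,440,275),3)
E
```

```text
t2.6 p [0.4464 0.112  0.1369] x [ 0.9048  0.4259 -0.0059] z [-0.006 -0.001 -1.   ] q [ 0.141   0.3886 -0.6332  2.0525  0.315   0.8015 -0.24  ] F [-0.8614 -0.6584  0.6104] M [-0.0738 -0.1338 -0.0068] w 0.998
```

View pics/k1.png

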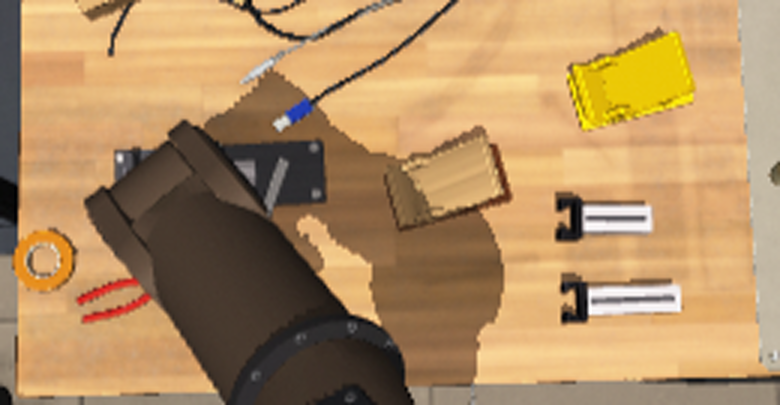

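apply_moves:
  commands:
    - [0.2,0.1,2,0,0,0]
    - [0,0,2,0,0,0]
    - [0,0,1.3,0,0,0]
    - [0,0,0,0,0,0]

```text
clock: 3.05
position: [0.4508, 0.1112, 0.0864]
ee_rot: [3.066, 0.681, -0.002]
force: [-0.4, -0.3, 0.3]
width: 0.998
```

apply_moves:
  commands:
    - [0,0,0,0,0,0]
    - [0,0,0,0,0,0]
    - [0,0,0,0,0,0]
    - [0,0,0,0,0,0]
    - [0,0,0,0,0,0]
  claw: 1
  newtons: 25

```text
clock: 3.55
position: [0.4513, 0.1119, 0.087]
ee_rot: [3.067, 0.682, 0.001]
force: [0.1, -0.3, -0.4]
width: 0.616
```

```bash
python3 - <<'E'
from plan import *
info()
snap("side","k2",(230,120,430,270),4)
E
```

```text
t3.5 p [0.4513 0.1119 0.087 ] x [0.9057 0.424  0.0005] z [ 0.0005  0.     -1.    ] q [ 0.0911  0.4663 -0.5807  2.096   0.3999  0.6867 -0.317 ] F [ 0.1146 -0.3451 -0.3836] M [-0.0024 -0.0562 -0.0396] w 0.616
```

View pics/k2.png

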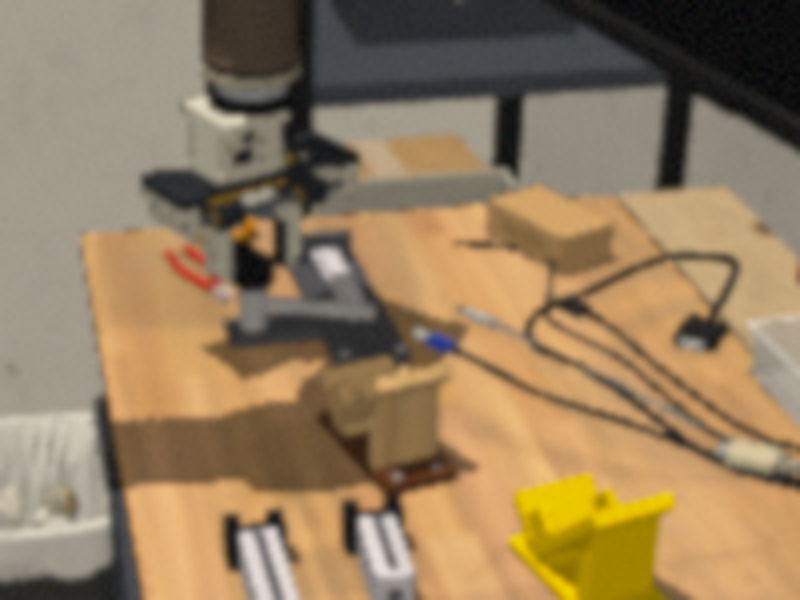

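apply_moves:
  commands:
    - [-0.2,-0.1,0.2,0,0,0]
    - [0,0,0,0,0,0]
    - [0,0,0,0,0,0]
    - [0,0,0,0,0,0]
    - [0,0,0,0,0,0]

```text
clock: 4.1
position: [0.4498, 0.1126, 0.0847]
ee_rot: [-3.066, -0.682, -0.003]
force: [5.4, 2.0, -5.7]
width: 0.417
```

apply_moves:
  commands:
    - [0,0,0,0,0,0]
    - [0,0,0,0,0,0]
    - [0,0,0,0,0,0]
    - [0,0,0,0,0,0]

```text
clock: 4.5
position: [0.4498, 0.1126, 0.0847]
ee_rot: [-3.066, -0.682, -0.003]
force: [5.3, 2.1, -5.4]
width: 0.415
```

```bash
python3 - <<'E'
from plan import *
info()
E
```

```text
t4.5 p [0.4498 0.1126 0.0847] x [0.9056 0.4241 0.002 ] z [ 0.0016  0.0013 -1.    ] q [ 0.088   0.4679 -0.5787  2.1019  0.4034  0.6779 -0.3224] F [ 5.269   2.0559 -5.3884] M [ 0.4018 -1.1054 -0.0242] w 0.415
```

apply_moves:
  commands:
    - [0,0,0,0,0,0]
    - [0,0,0,0,0,0]
    - [0,0,-0.9,0,0,0]
    - [0,0,0,0,0,0]
  claw: 0

```text
clock: 4.9
position: [0.4491, 0.1122, 0.0947]
ee_rot: [3.066, 0.683, 0.001]
force: [0.2, 1.1, -0.2]
width: 0.5
```

apply_moves:
  commands:
    - [0,0,0,0,0,0]
    - [0,0,0,0,0,0]
    - [0,0,0,0,0,0]
    - [0,0,0,0,0,0]
    - [0,0,0,0,0,0]
  claw: 1

```text
clock: 5.4
position: [0.4499, 0.1125, 0.0938]
ee_rot: [-3.066, -0.682, -0.003]
force: [3.6, 2.5, -2.6]
width: 0.148
```

apply_moves:
  commands:
    - [0,0,0,0,0,0]
    - [0,0,0,0,0,0]
    - [0,0,0,0,0,0]

```text
clock: 5.7
position: [0.4499, 0.1125, 0.0938]
ee_rot: [-3.066, -0.682, -0.003]
force: [4.6, 3.2, -4.7]
width: 0.151
```

```bash
python3 - <<'E'
from plan import *
info()
E
```

```text
t5.7 p [0.4499 0.1125 0.0938] x [0.9057 0.424  0.002 ] z [ 0.0017  0.0012 -1.    ] q [ 0.0982  0.4539 -0.5895  2.0937  0.3883  0.6984 -0.3083] F [ 4.594   3.2162 -4.6558] M [ 0.351  -1.1628 -0.0314] w 0.151
```

apply_moves:
  commands:
    - [0,0,0,0,0,0.1]
    - [0,0,0,0,0,0.12]
    - [0,0,0,0,0,0.12]
    - [0,0,0,0,0,0.12]
    - [0,0,0,0,0,0.12]

```text
clock: 6.2
position: [0.4506, 0.1126, 0.0939]
ee_rot: [-3.131, 0.23, -0.005]
force: [9.0, 2.2, -9.1]
width: 0.147
```

apply_moves:
  commands:
    - [0,0,0,0,0,0.12]
    - [0,0,0,0,0,0.12]
    - [0,0,0,0,0,0.12]
    - [0,0,0,0,0,0.12]
    - [0,0,0,0,0,0.1]

```text
clock: 6.7
position: [0.4513, 0.1123, 0.0938]
ee_rot: [-2.934, 1.116, -0.005]
force: [11.1, -0.8, -12.3]
width: 0.152
```

```bash
python3 - <<'E'
from plan import *
info()
snap("side","k3",(230,120,430,270),4)
snap("top","k3t",(180,140,440,275),3)
E
```

```text
t6.7 p [0.4513 0.1123 0.0938] x [ 0.747  -0.6648  0.0022] z [ 0.0041  0.0012 -1.    ] q [-0.1338  0.4043 -0.286   2.1109  0.1864  0.6452 -1.2741] F [ 11.1259  -0.8488 -12.282 ] M [-0.0481 -2.3196  0.0336] w 0.152
```

View pics/k3.png

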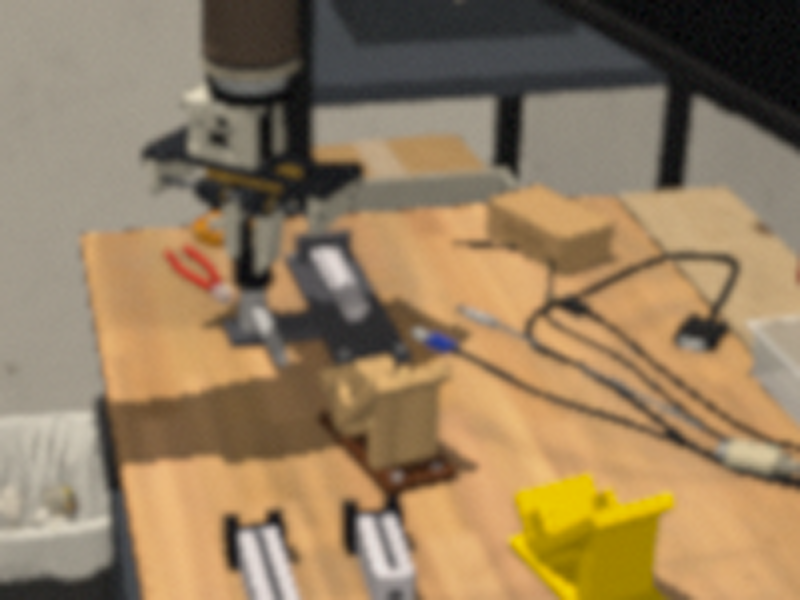

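View pics/k3t.png

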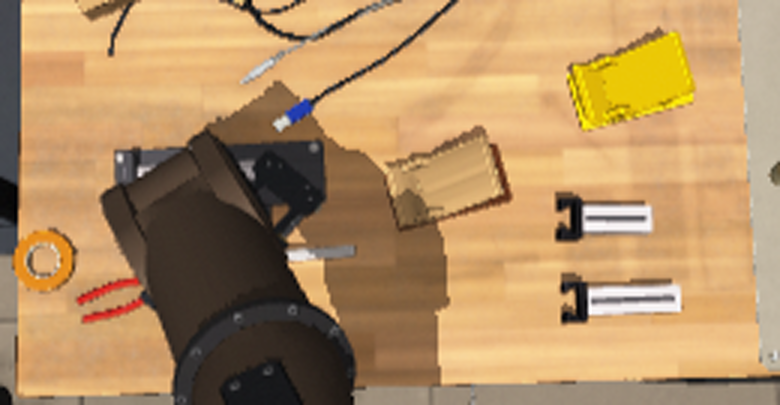

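apply_moves:
  commands:
    - [0,0,0,0,0,0]
    - [0,0,0,0,0,0]
    - [0,0,0,0,0,0]
    - [0,0,-1,0,0,0]
    - [0,0,-3,0,0,0]
  claw: -0.2

```text
clock: 7.3
position: [0.4471, 0.1114, 0.1328]
ee_rot: [2.937, -1.108, -0.006]
force: [0.1, 0.1, 0.8]
width: 0.534
```

apply_moves:
  commands:
    - [0,0,-4,0,0,0]
    - [0,0,-4,0,0,0]
    - [0,0,0,0,0,0]
  claw: -1

```text
clock: 7.6
position: [0.4512, 0.1132, 0.2193]
ee_rot: [-2.934, 1.108, -0.011]
force: [0.0, -0.0, -0.5]
width: 0.795
```

```bash
cat > post.py <<'E'
from plan import *
def posts(im,win):
    x0,y0,x1,y1=win
    hsv=cv2.cvtColor(im,cv2.COLOR_BGR2HSV); s=hsv[...,1].astype(float); out=[]
    al=((hsv[...,1]<60)&(hsv[...,2]>140)).astype(np.uint8); w=np.zeros_like(al); w[y0:y1,x0:x1]=al[y0:y1,x0:x1]
    w=cv2.morphologyEx(w,cv2.MORPH_CLOSE,np.ones((3,3)))
    n,l,S,c=cv2.connectedComponentsWithStats(w)
    g=im[...,0].astype(float) # blue: wood low, alu high
    for i in range(1,n):
        if S[i,4]<120: continue
        x,y,ww,hh=S[i,:4]; E=[[],[]]
        for X in range(x+3,x+ww-3):
            col=g[y-4:y+hh+4,X]; hi=np.percentile(col,80); 
            lo=np.median(np.r_[col[:2],col[-2:]]); t=(lo+hi)/2; k=np.nonzero(col>t)[0]; a,b=k[0],k[-1]
            E[0].append((X,y-4+a-1+(t-col[a-1])/(col[a]-col[a-1]))); E[1].append((X,y-4+b+(t-col[b])/(col[b+1]-col[b])))
        A=ray("top",E[0],.036);B=ray("top",E[1],.036)
        pa=np.polyfit(A[:,1],A[:,0],1);pb=np.polyfit(B[:,1],B[:,0],1)
        # end columns: mean across rows (top end)
        rowsl=range(y+2,y+hh-2); xe=[];xs=[]
        for Y in rowsl:
            r=g[Y,x+ww-8:x+ww+6]; hi=np.max(r[:6]); lo=np.median(r[-3:]); t=(hi+lo)/2; k=np.nonzero(r>t)[0][-1]; xe.append(x+ww-8+k+(t-r[k])/(r[k+1]-r[k]))
            r=g[Y,x-6:x+8]; hi=np.max(r[-6:]); lo=np.min(r[2:6]); t=(hi+lo)/2; k=np.nonzero(r>t)[0][0]; xs.append(x-6+k-1+(t-r[k-1])/(r[k]-r[k-1]))
        cy=y+hh/2-.5; T=ray("top",(np.median(xe),cy),.036)[0]; F=ray("top",(np.median(xs),cy),.036)[0]
        ym=(T[1]+F[1])/2; xa,xb=np.polyval(pa,ym),np.polyval(pb,ym)
        # direction toward -y: yaw
        sl=(pa[0]+pb[0])/2; yaw=np.degrees(np.arctan2(-1,-sl))
        L=abs(T[1]-F[1])/np.cos(np.arctan(sl))
        print("stem len %.4f width %.4f centre x %.4f  ytop %.4f yfoot %.4f yaw %.2f (edges %.1f %.1f)"%(L,abs(xa-xb),(xa+xb)/2,T[1],F[1],yaw,np.degrees(np.arctan2(-1,-pa[0])),np.degrees(np.arctan2(-1,-pb[0]))))
E
python3 - <<'E'
from post import *
info()
for f in("pics/top0.png","pics/k3t_raw.png"): posts(cv2.imread(f),(360,200,425,250))
E
```

```text
t7.6 p [0.4512 0.1132 0.2193] x [ 0.7505 -0.6608  0.0046] z [ 0.0084  0.0025 -1.    ] q [-0.0818  0.2267 -0.3304  1.9722  0.0911  0.9478 -1.1788] F [ 0.0491 -0.0059 -0.5235] M [-0.0011 -0.0946 -0.0144] w 0.795
stem len 0.0757 width 0.0270 centre x 0.4822  ytop -0.3222 yfoot -0.2465 yaw -91.69 (edges -91.4 -92.0)
stem len 0.1094 width 0.0277 centre x 0.3942  ytop -0.3491 yfoot -0.2397 yaw -89.47 (edges -90.3 -88.7)
stem len 0.0760 width 0.0271 centre x 0.4822  ytop -0.3224 yfoot -0.2465 yaw -91.74 (edges -91.5 -92.0)
stem len 0.1179 width 0.0280 centre x 0.3942  ytop -0.3490 yfoot -0.2311 yaw -89.41 (edges -90.2 -88.6)post.py:22: RuntimeWarning: divide by zero encountered in scalar divide
  r=g[Y,x-6:x+8]; hi=np.max(r[-6:]); lo=np.min(r[2:6]); t=(hi+lo)/2; k=np.nonzero(r>t)[0][0]; xs.append(x-6+k-1+(t-r[k-1])/(r[k]-r[k-1]))
```

```bash
python3 - <<'E'
from plan import *
p,R,s=st()
rows(p,R,[([.482,-.27,.21],down(-1.7)),([.4822,-.2845,.09],down(-1.7))])
E
```

```text
[[2.8,2.7,0.1,0,0,-0.07],[2.5,2.8,0.1,0,0,-0.07],[2.4,3.1,0.1,0,0,-0.07],[2.1,3.2,0,0,0,-0.07],[2,3.3,0.1,0,0,-0.07]]
[[1.6,3.4,0.1,0,0,-0.07],[1.5,3.6,0.1,0,-0.01,-0.06],[1.2,3.7,0.1,0,0,-0.07],[0.9,3.7,0,0,0,-0.07],[0.7,3.8,0.1,-0.01,0,-0.07]]
[[0,0.3,3,0,0,0],[0.1,0.4,3,0,0,0],[0,0.3,3,0,0,0],[0,0.4,3,0,0,0]]
end [ 0.4819 -0.2849  0.0903] [ 3.1364 -0.05   -0.0029] n 14
```

apply_moves:
  commands:
    - [2.8,2.7,0.1,0,0,-0.07]
    - [2.5,2.8,0.1,0,0,-0.07]
    - [2.4,3.1,0.1,0,0,-0.07]
    - [2.1,3.2,0,0,0,-0.07]
    - [2,3.3,0.1,0,0,-0.07]
  claw: -0.3

```text
clock: 8.1
position: [0.464, -0.0813, 0.2102]
ee_rot: [3.088, -0.576, 0.0]
force: [0.4, 0.0, 0.4]
width: 0.649
```

apply_moves:
  commands:
    - [1.6,3.4,0.1,0,0,-0.07]
    - [1.5,3.6,0.1,0,-0.01,-0.06]
    - [1.2,3.7,0.1,0,0,-0.07]
    - [0.9,3.7,0,0,0,-0.07]
    - [0.7,3.8,0.1,-0.01,0,-0.07]

```text
clock: 8.6
position: [0.4785, -0.2732, 0.2056]
ee_rot: [3.134, -0.046, -0.016]
force: [1.0, 0.2, 0.1]
width: 0.652
```

apply_moves:
  commands:
    - [0,0.3,3,0,0,0]
    - [0.1,0.4,3,0,0,0]
    - [0,0.3,3,0,0,0]
    - [0,0,0,0,0,0]
    - [0,0,0,0,0,0]

```text
clock: 9.1
position: [0.4786, -0.2819, 0.1159]
ee_rot: [3.134, -0.05, -0.017]
force: [-0.8, -0.8, -0.3]
width: 0.65
```

```bash
python3 - <<'E'
from plan import *
info()
snap("side","p1",(230,150,430,300),4)
E
```

```text
t9.1 p [ 0.4786 -0.2819  0.1159] x [ 0.9994 -0.0319 -0.011 ] z [-0.0112 -0.0066 -0.9999] q [ 0.5855  0.486  -0.2138  1.8742  0.1525  0.8046  0.257 ] F [-0.8345 -0.7632 -0.3153] M [ 0.0027 -0.1453  0.0132] w 0.650
```

View pics/p1.png

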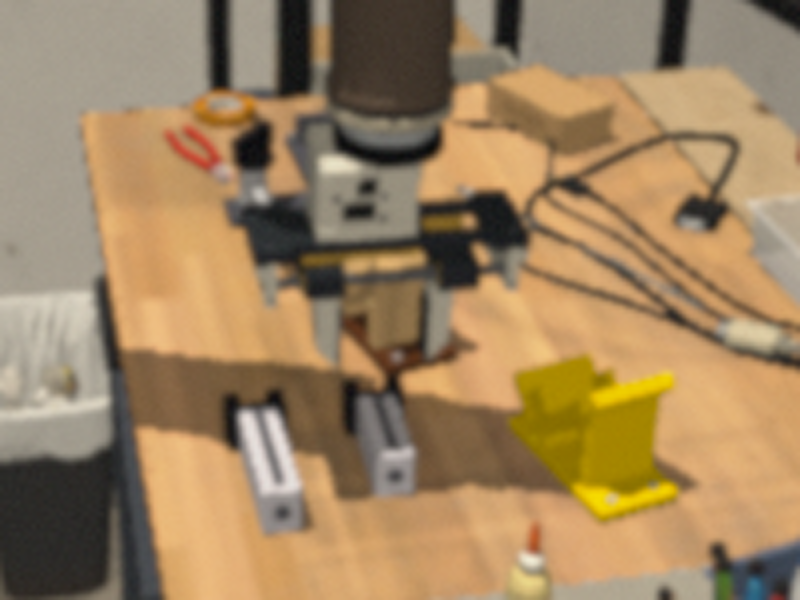

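```bash
python3 - <<'E'
from plan import *
p,R,s=st()
rows(p,R,[([.4825,-.2845,.09],down(-1.7)),([.4825,-.2845,.029],down(-1.7))],dstep=.021)
E
```

```text
[[0.2,0.1,1.3,0,0,0],[0.1,0.1,1.4,0.01,0.01,0],[0,0,2,0,0,0],[0,0,2,0,0,0],[0,0,2.1,0,0,0]]
end [ 0.4822 -0.2842  0.0287] [-3.139   0.0498 -0.0016] n 5
```

apply_moves:
  commands:
    - [0.2,0.1,1.3,0,0,0]
    - [0.2,0.1,1.4,0.01,0.01,0]
    - [0,0,2,0,0,0]
    - [0,0,2,0,0,0]
    - [0,0,1.8,0,0,0]

```text
clock: 9.65
position: [0.4831, -0.2845, 0.0302]
ee_rot: [-3.14, 0.05, -0.002]
force: [0.6, 0.4, 0.1]
width: 0.652
```

apply_moves:
  commands:
    - [0,0,0,0,0,0]
    - [0,0,0,0,0,0]

```text
clock: 9.85
position: [0.4829, -0.2844, 0.0309]
ee_rot: [-3.139, 0.05, -0.001]
force: [-0.1, -0.1, 0.6]
width: 0.651
```

apply_moves:
  commands:
    - [0,0,0.2,0,0,0]
    - [0,0,0,0,0,0]
    - [0,0,0,0,0,0]
    - [0,0,0,0,0,0]
    - [0,0,0,0,0,0]
  claw: 1
  newtons: 40

```text
clock: 10.35
position: [0.4828, -0.2845, 0.0288]
ee_rot: [-3.139, 0.05, -0.001]
force: [-0.4, 0.4, 1.7]
width: 0.306
```

apply_moves:
  commands:
    - [0,0,0,0,0,0]
    - [0,0,0,0,0,0]
    - [0,0,0,0,0,0]

```text
clock: 10.65
position: [0.4828, -0.2845, 0.0288]
ee_rot: [-3.139, 0.05, -0.001]
force: [-0.7, -0.3, 5.5]
width: 0.302
```

```bash
cat > park.py <<'E'
from plan import *
ex=BLK[:3,0]; ey=BLK[:3,1]; ez=np.array([0,0,1.])
s_=(ex+ez)/np.sqrt(2); n_=(ez-ex)/np.sqrt(2)
seat=tp(BLK,[-.0427,0,.0387])[0]
Rpark=Ro.from_matrix(np.c_[np.cross(s_,-n_),s_,-n_])   # x,y=s,z=-n
def parkp(grip,along=0,off=0,ahead=.0108): return seat+(grip+along)*s_+(ahead+off)*n_
E
python3 - <<'E'
from park import *
p,R,s=st()
print("seat",seat,"tool x",Rpark.as_matrix()[:,0])
rows(p,R,[(p+[0,0,.14],R),([.48,-.14,.24],Ro.from_rotvec([0,0,0])*R),(parkp(.062,.012,.06),Rpark)])
E
```

```text
seat [ 0.5133 -0.0624  0.0387] tool x [0.969 0.247 0.   ]
[[0,0,-3.5,0,0,0],[0,0,-3.5,0,0,0],[0,0,-3.5,0,0,0],[0,0,-3.5,0,0,0],[-0.1,-2.9,-1.4,0,0,0]]
[[-0.2,-2.9,-1.4,0,0,0],[-0.1,-2.9,-1.5,0,0,0],[-0.2,-2.9,-1.4,0,0,0],[-0.1,-2.9,-1.4,0,0,0],[0.5,-1.3,1.7,-0.13,0.02,-0.04]]
[[0.6,-1.4,1.4,-0.13,0.02,-0.05],[0.6,-1.6,1.3,-0.13,0.02,-0.04],[0.6,-1.8,1.1,-0.13,0.01,-0.05],[0.7,-1.8,0.9,-0.13,0.02,-0.04],[0.8,-1.9,0.6,-0.13,0.02,-0.05]]
end [ 0.5141 -0.0642  0.1414] [2.3425 0.2964 0.1193] n 15
```

apply_moves:
  commands:
    - [0,0,-3.5,0,0,0]
    - [0,0,-3.5,0,0,0]
    - [0,0,-3.5,0,0,0]
    - [0,0,-3.5,0,0,0]
    - [-0.1,-2.9,-1.4,0,0,0]

```text
clock: 11.15
position: [0.4828, -0.2599, 0.1853]
ee_rot: [3.14, -0.059, 0.005]
force: [0.3, -0.9, -1.9]
width: 0.301
```

apply_moves:
  commands:
    - [-0.2,-2.9,-1.4,0,0,0]
    - [-0.1,-2.9,-1.5,0,0,0]
    - [-0.2,-2.9,-1.4,0,0,0]
    - [-0.1,-2.9,-1.4,0,0,0]
    - [0.5,-1.3,1.7,-0.13,0.02,-0.04]

```text
clock: 11.65
position: [0.4869, -0.128, 0.2255]
ee_rot: [3.012, 0.003, 0.035]
force: [-0.3, -1.1, -4.1]
width: 0.303
```

apply_moves:
  commands:
    - [0.6,-1.4,1.4,-0.13,0.02,-0.05]
    - [0.6,-1.6,1.3,-0.13,0.02,-0.04]
    - [0.6,-1.8,1.1,-0.13,0.01,-0.05]
    - [0.7,-1.8,0.9,-0.13,0.02,-0.04]
    - [0.8,-1.9,0.6,-0.13,0.02,-0.05]

```text
clock: 12.15
position: [0.5147, -0.0628, 0.1409]
ee_rot: [2.338, 0.299, 0.124]
force: [-0.7, -0.3, -3.1]
width: 0.301
```

```bash
python3 - <<'E'
from park import *
info(); p,R,s=st(); print(Rpark.as_matrix())
snap("side","p2",(230,120,430,270),4)
snap("top","p2t",(180,140,440,275),3)
rows(p,R,[(parkp(.062,.012,.06),Rpark),(parkp(.062,.008,.005),Rpark)],dstep=.02)
E
```

```text
t12.2 p [ 0.5147 -0.0628  0.1409] x [ 0.9678  0.2517 -0.0002] z [ 0.1782 -0.6859 -0.7056] q [-0.319   0.5205 -0.2136  2.1032  1.0164  1.0983 -1.0208] F [-0.7109 -0.3403 -3.113 ] M [ 1.1183  0.2965 -0.0572] w 0.301
[[ 0.969   0.1747  0.1747]
 [ 0.247  -0.6852 -0.6852]
 [ 0.      0.7071 -0.7071]]
[[-0.1,0.1,0.1,0,0,0],[0,-0.1,1.8,0,0,0],[0,-0.2,1.9,0,0,0],[0,-0.1,1.8,0,0,0]]
end [ 0.5232 -0.0994  0.0993] [2.3384 0.2992 0.124 ] n 4
```

View pics/p2.png

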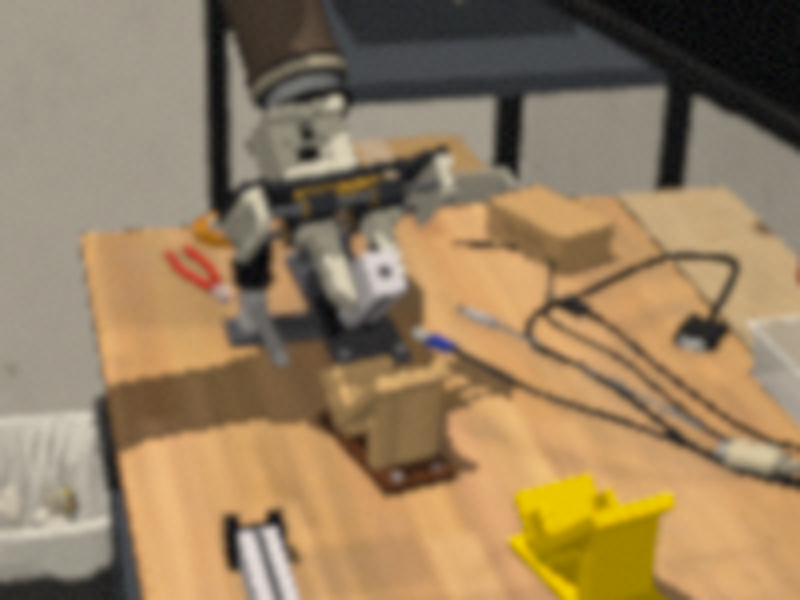

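View pics/p2t.png

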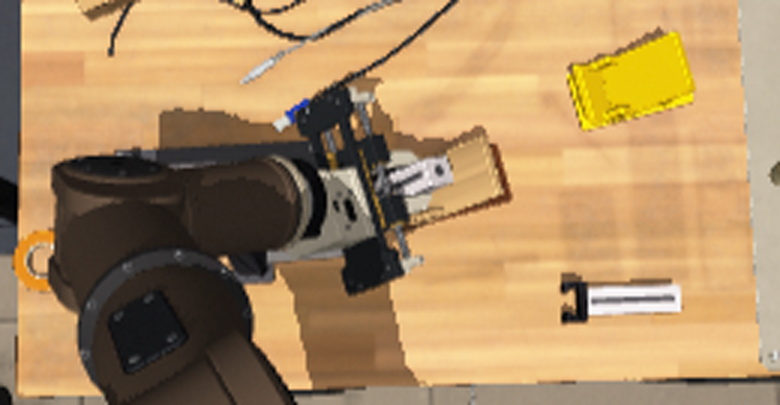

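apply_moves:
  commands:
    - [-0.1,0.1,0.1,0,0,0]
    - [0,-0.1,1.8,0,0,0]
    - [0,-0.2,1.9,0,0,0]
    - [0,-0.1,1.5,0,0,0]
    - [0,0,0,0,0,0]

```text
clock: 12.75
position: [0.5229, -0.1016, 0.1021]
ee_rot: [2.344, 0.29, 0.12]
force: [6.0, -0.7, -4.0]
width: 0.303
```

```bash
python3 - <<'E'
from park import *
info(); p,R,s=st(); d=p-parkp(.062); print("along",d@s_,"off",d@n_,"lat",d@ey)
snap("side","p3",(230,120,430,270),4)
snap("top","p3t",(260,160,400,240),5)
E
```

```text
t12.8 p [ 0.5229 -0.1016  0.1021] x [0.9699 0.2436 0.0006] z [ 0.1723 -0.684  -0.7089] q [-0.2676  0.5846 -0.1727  2.1313  1.1139  1.0097 -1.0806] F [ 5.994  -0.7145 -4.0296] M [ 1.0617 -0.7697  0.4868] w 0.303
along 0.011362104823334954 off 0.00550573850298507 lat -0.0004476014826750571
```

View pics/p3.png

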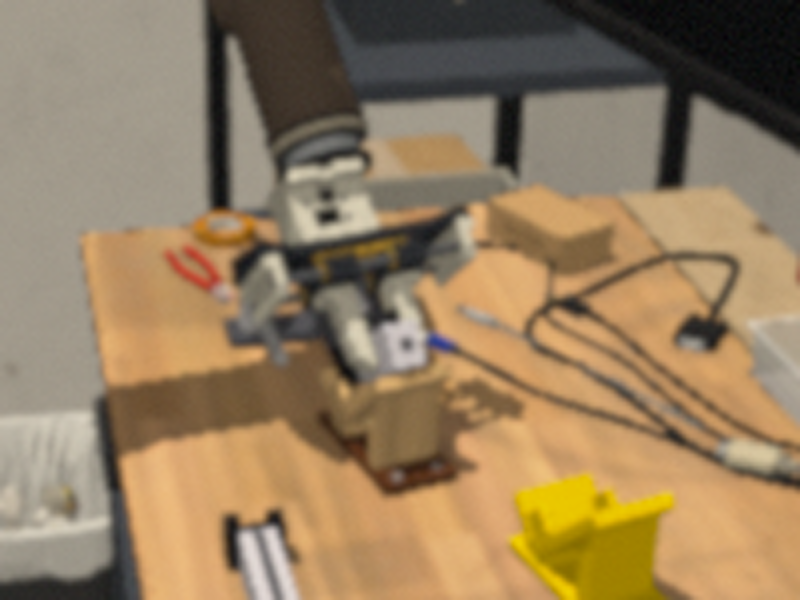

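View pics/p3t.png

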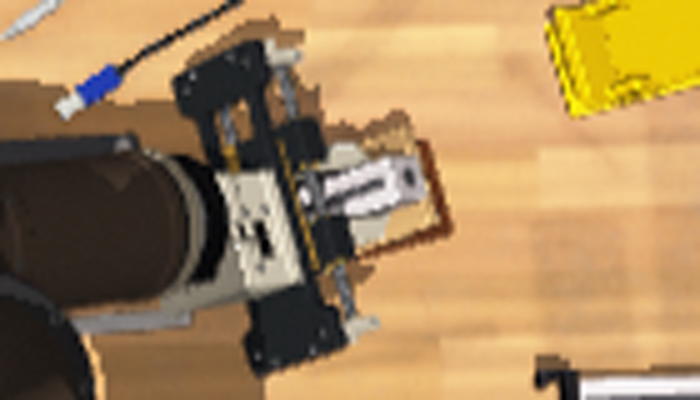

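apply_moves:
  commands:
    - [0.2,0,0,0,0,0]
    - [0,0,0,0,0,0]
    - [0,0,0,0,0,0]

```text
clock: 13.15
position: [0.5232, -0.0987, 0.1018]
ee_rot: [2.343, 0.295, 0.118]
force: [-0.1, 0.9, -2.2]
width: 0.301
```

```bash
python3 - <<'E'
from park import *
info(); p,R,s=st(); d=p-parkp(.062); print("along",d@s_,"off",d@n_,"lat",d@ey, "F along/off/lat",s["force"]@s_,s["force"]@n_,s["force"]@ey)
E
```

```text
t13.2 p [ 0.5232 -0.0987  0.1018] x [ 0.9691  0.2466 -0.0025] z [ 0.1722 -0.6839 -0.7089] q [-0.2711  0.5865 -0.1752  2.1284  1.1102  1.0133 -1.0773] F [-0.063   0.9296 -2.2382] M [ 1.1534  0.1915 -0.0315] w 0.301
along 0.009186986919505405 off 0.007188349332126915 lat 0.000638094630396582 F along/off/lat -2.230600977931017 -0.9347291121975922 0.16855478842199262
```

apply_moves:
  commands:
    - [0,0,0.3,0,0,0]
    - [0,0,0.2,0,0,0]
    - [0,0,0,0,0,0]
    - [0,0,0,0,0,0]

```text
clock: 13.55
position: [0.5242, -0.1011, 0.0979]
ee_rot: [2.343, 0.297, 0.119]
force: [-2.8, 4.4, 2.7]
width: 0.305
```

```bash
cat > pk.py <<'E'
from park import *
import sys
g=float(sys.argv[1]); a=float(sys.argv[2]) if len(sys.argv)>2 else .0108
info(); p,R,s=st(); d=p-parkp(g,ahead=a); print("along %.4f off %.4f lat %.4f"%(d@s_,d@n_,d@ey), "F along/off/lat %.1f %.1f %.1f"%(s["force"]@s_,s["force"]@n_,s["force"]@ey))
E
python3 pk.py .062
```

```text
t13.6 p [ 0.5242 -0.1011  0.0979] x [ 0.9686  0.2486 -0.003 ] z [ 0.1733 -0.6839 -0.7087] q [-0.2686  0.5937 -0.1721  2.1303  1.1206  1.0065 -1.0839] F [-2.7631  4.3529  2.698 ] M [ 0.7061  0.3286 -0.3626] w 0.305
along 0.0082 off 0.0027 lat 0.0010 F along/off/lat -1.6 5.4 -1.6
```

apply_moves:
  commands:
    - [0,-0.3,0,0,0,0]
    - [0,-0.3,0,0,0,0]
    - [0,-0.2,0,0,0,0]
    - [0,0,0,0,0,0]

```text
clock: 13.95
position: [0.5235, -0.0963, 0.0931]
ee_rot: [2.341, 0.296, 0.12]
force: [-0.7, 3.2, 7.3]
width: 0.302
```

```bash
python3 pk.py .062
```

```text
t13.9 p [ 0.5235 -0.0963  0.0931] x [ 0.9687  0.2483 -0.002 ] z [ 0.1742 -0.6853 -0.7071] q [-0.2787  0.6048 -0.1734  2.1307  1.1228  1.0086 -1.1021] F [-0.6799  3.2048  7.3303] M [-0.4226 -0.2046 -0.0585] w 0.302
along 0.0015 off 0.0027 lat 0.0015 F along/off/lat 2.9 7.5 0.1
```

apply_moves:
  commands:
    - [0,-0.1,0,0,0,0]
    - [0,-0.1,0,0,0,0]
    - [0,0,0,0,0,0]

```text
clock: 14.25
position: [0.5235, -0.0962, 0.0929]
ee_rot: [2.338, 0.294, 0.121]
force: [-0.6, 0.6, 15.5]
width: 0.304
```

```bash
python3 pk.py .062
```

```text
t14.2 p [ 0.5235 -0.0962  0.0929] x [ 0.969   0.2471 -0.0013] z [ 0.1744 -0.6874 -0.7051] q [-0.2809  0.6066 -0.1727  2.1307  1.1238  1.0109 -1.1064] F [-0.6039  0.559  15.5224] M [-1.6742 -0.4033 -0.0271] w 0.304
along 0.0012 off 0.0026 lat 0.0015 F along/off/lat 10.5 11.5 -0.4
```

apply_moves:
  commands:
    - [0,0.1,-0.1,0,0,0]
    - [0,0,0,0,0,0]
    - [0,0,0,0,0,0]
    - [0,0,0,0,0,0]
    - [0,0,0,0,0,0]
  claw: -0.3

```text
clock: 14.75
position: [0.5225, -0.0946, 0.092]
ee_rot: [2.343, 0.297, 0.118]
force: [0.1, -0.0, -0.1]
width: 0.641
```

apply_moves:
  commands:
    - [0,0,-2,0,0,0]
    - [0,0,-4,0,0,0]
    - [0,0,-4,0,0,0]
    - [0,0,-2,0,0,0]

```text
clock: 15.15
position: [0.502, -0.0097, 0.1789]
ee_rot: [2.345, 0.299, 0.122]
force: [-0.6, 0.2, 0.4]
width: 0.652
```

```bash
python3 pk.py .062; python3 - <<'E'
from plan import *
snap("side","p4",(230,120,430,270),4)
snap("top","p4t",(260,160,400,240),5)
E
```

```text
t15.2 p [ 0.502  -0.0097  0.1789] x [ 0.9681  0.2504 -0.0009] z [ 0.1757 -0.6819 -0.71  ] q [-0.3872  0.4686 -0.2588  2.0499  0.905   1.2071 -0.9774] F [-0.6292  0.2386  0.3683] M [ 0.8336  0.0044 -0.0157] w 0.652
along -0.0010 off 0.1264 lat 0.0020 F along/off/lat -0.0 0.5 -0.6
```

View pics/p4.png

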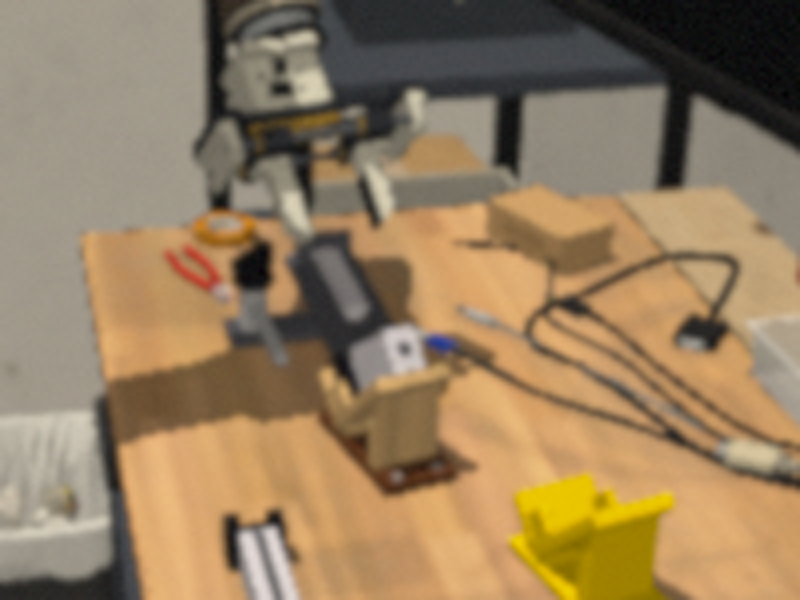

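View pics/p4t.png

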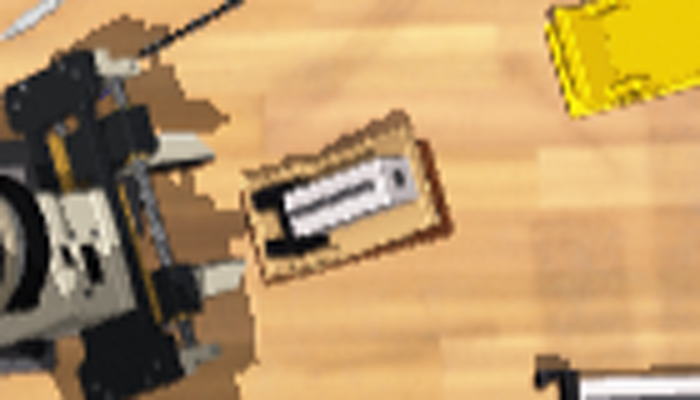

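```bash
cat >> park.py <<'E'
Rtake=Ro.from_matrix(np.c_[ey*1,np.cross(-s_,ey),-s_])
seatc=seat+.0012*s_+.0026*n_+.0013*ey
def takep(g,back=0,off=0): return seatc+(g+back)*s_+off*n_
E
python3 - <<'E'
from park import *
p,R,s=st()
rows(p,R,[([.51,-.09,.27],down(14.3)),(takep(.088,.1,.002),Rtake),(takep(.088,.025,.002),Rtake)])
E
```

```text
[[-0.2,2,-0.1,0.13,0,0],[-0.2,2,-0.5,0.13,0,0],[-0.3,1.9,-0.6,0.13,0,0],[-0.2,1.8,-0.9,0.13,0,0],[-0.2,1.7,-1.1,0.13,0,0]]
[[-0.2,1.5,-1.4,0.13,0,0],[0.2,1.7,1.6,0.13,0,0],[0.2,2,1.3,0.13,0,0],[0.1,2.1,1.1,0.13,0,0],[0.2,2.2,0.8,0.13,0,0]]
[[0.2,2.3,0.5,0.14,0,0],[0.2,2.3,0.2,0.13,0,0],[0,0,3.7,0,0,0],[0,0,3.8,0,0,0]]
end [ 0.5337 -0.1368  0.1228] [-2.337  -0.299   0.1234] n 14
```

apply_moves:
  commands:
    - [-0.2,2,-0.1,0.13,0,0]
    - [-0.2,2,-0.5,0.13,0,0]
    - [-0.3,1.9,-0.6,0.13,0,0]
    - [-0.2,1.8,-0.9,0.13,0,0]
    - [-0.2,1.7,-1.1,0.13,0,0]

```text
clock: 15.75
position: [0.5077, -0.0808, 0.2533]
ee_rot: [2.986, 0.375, 0.023]
force: [-0.1, 0.3, -0.9]
width: 0.651
```

apply_moves:
  commands:
    - [-0.2,1.5,-1.4,0.13,0,0]
    - [0.2,1.7,1.6,0.13,0,0]
    - [0.2,2,1.3,0.13,0,0]
    - [0.1,2.1,1.1,0.13,0,0]
    - [0.2,2.2,0.8,0.13,0,0]

```text
clock: 16.25
position: [0.5326, -0.1614, 0.2045]
ee_rot: [-2.607, -0.323, 0.09]
force: [0.3, 1.0, -0.1]
width: 0.655
```

apply_moves:
  commands:
    - [0.2,2.3,0.5,0.14,0,0]
    - [0.2,2.3,0.2,0.13,0,0]
    - [0,0,0,0,0,0]

```text
clock: 16.55
position: [0.5411, -0.1976, 0.1624]
ee_rot: [-2.334, -0.272, 0.141]
force: [-0.3, -0.7, -1.4]
width: 0.654
```

```bash
python3 - <<'E'
from park import *
info();p,R,s=st(); print(takep(.088,.1,.002),Rtake.as_matrix())
snap("side","p5",(230,120,430,270),4)
rows(p,R,[(takep(.088,.1,.002),Rtake),(takep(.088,.025,.002),Rtake),(takep(.088,0,.002),Rtake)])
E
```

```text
t16.6 p [ 0.5411 -0.1976  0.1624] x [ 0.9711  0.2381 -0.0192] z [-0.1832  0.6907 -0.6995] q [ 0.7418  0.8292 -0.3346  1.382  -0.3349  1.5169  0.789 ] F [-0.2933 -0.6927 -1.4398] M [-0.8982 -0.3537  0.0423] w 0.654
[ 0.5468 -0.1886  0.1757] [[ 0.969   0.1747 -0.1747]
 [ 0.247  -0.6852  0.6852]
 [ 0.     -0.7071 -0.7071]]
[[0.7,-1.5,-0.4,-0.01,0.01,-0.02],[0,0,3.7,0,0,0],[0,0,3.8,0,0,0],[0,0,2.5,0,0,0]]
end [ 0.5291 -0.1198  0.1051] [-2.3406 -0.292   0.1182] n 4
```

View pics/p5.png

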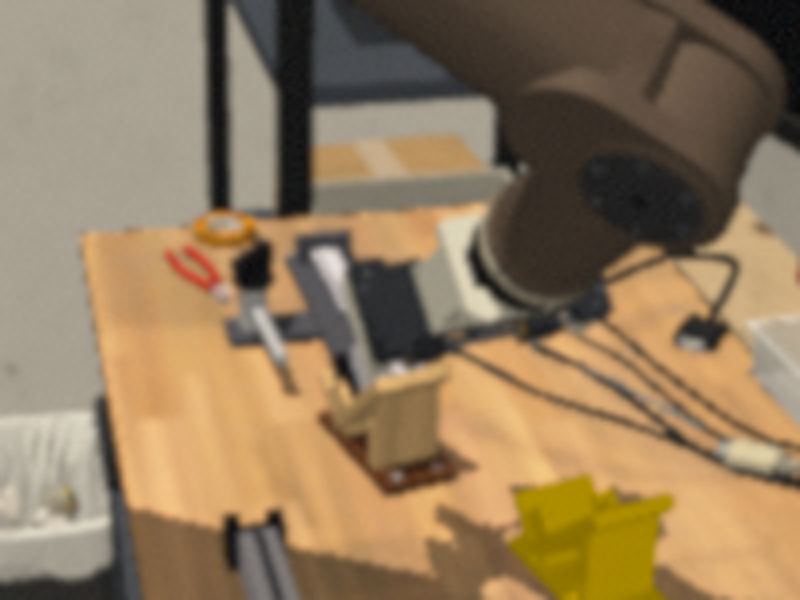

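apply_moves:
  commands:
    - [0.7,-1.5,-0.4,-0.01,0.01,-0.02]
    - [0,0,0,0,0,0]
    - [0,0,2,0,0,0]
    - [0,0,2,0,0,0]
    - [0,0,0,0,0,0]

```text
clock: 17.1
position: [0.5432, -0.1515, 0.1613]
ee_rot: [-2.35, -0.32, 0.104]
force: [-0.1, 0.3, 0.4]
width: 0.652
```

```bash
cat > tk.py <<'E'
from park import *
import sys
g=float(sys.argv[1]); b=float(sys.argv[2]); o=float(sys.argv[3])
info();p,R,s=st(); d=p-takep(g); print("along %.4f off %.4f lat %.4f"%(d@s_,d@n_,d@ey), "F along/off/lat %.1f %.1f %.1f"%(s["force"]@s_,s["force"]@n_,s["force"]@ey))
rows(p,R,[(takep(g,b,o),Rtake)],dstep=.02)
E
python3 tk.py .088 .0 .002
```

```text
t17.1 p [ 0.5432 -0.1515  0.1613] x [0.9655 0.2596 0.0192] z [-0.1679  0.6774 -0.7162] q [ 0.7118  0.7842 -0.3646  1.4741 -0.3513  1.4194  0.7979] F [-0.1409  0.2825  0.3932] M [-0.7808 -0.3243  0.0238] w 0.652
along 0.0637 off 0.0178 lat 0.0056 F along/off/lat 0.1 0.5 -0.1
[[-0.2,0.4,1.6,0,0,0.01],[-0.1,0.3,1.6,0.01,0,0],[-0.2,0.4,1.6,0,0,0.01],[-0.1,0.4,1.6,0,0,0]]
end [ 0.5294 -0.1198  0.105 ] [-2.3436 -0.2951  0.1146] n 4
```

apply_moves:
  commands:
    - [-0.3,1.5,0,0.01,0,0.02]
    - [0,0,0,0,0,0]
    - [0,0,0,0,0,0]

```text
clock: 17.4
position: [0.5439, -0.1675, 0.1489]
ee_rot: [-2.345, -0.287, 0.113]
force: [0.3, -0.9, 0.8]
width: 0.651
```

```bash
python3 tk.py .088 .0 .002
```

```text
t17.4 p [ 0.5439 -0.1675  0.1489] x [0.9709 0.2394 0.0037] z [-0.1662  0.6851 -0.7093] q [ 0.723   0.8134 -0.3508  1.4516 -0.3489  1.43    0.7964] F [ 0.3029 -0.8963  0.8206] M [-0.7522 -0.3551 -0.0449] w 0.651
along 0.0661 off -0.0020 lat 0.0024 F along/off/lat 1.2 -0.1 0.1
[[-0.1,-0.1,1.7,0,0,0],[0,-0.1,1.6,0,0,0],[-0.1,-0.1,1.7,0,-0.01,0],[-0.1,-0.1,1.6,0,0,0]]
end [ 0.5292 -0.1203  0.1049] [-2.3447 -0.2915  0.1248] n 4
```

apply_moves:
  commands:
    - [-0.1,-0.1,1.7,0,0,0]
    - [0,-0.1,1.6,0,0,0]
    - [-0.1,-0.1,1.7,0,-0.01,0]
    - [0,0,0,0,0,0]
    - [0,0,0,0,0,0]

```text
clock: 17.9
position: [0.5331, -0.1302, 0.1157]
ee_rot: [-2.343, -0.294, 0.126]
force: [-0.4, -1.0, 0.9]
width: 0.648
```

```bash
python3 tk.py .088 .0 .002; python3 - <<'E'
from plan import *
snap("side","p6",(270,150,390,240),6)
snap("top","p6t",(260,150,400,240),5)
E
```

```text
t17.9 p [ 0.5331 -0.1302  0.1157] x [ 0.9687  0.2482 -0.0033] z [-0.1775  0.6832 -0.7083] q [ 0.6973  0.8213 -0.3636  1.545  -0.3555  1.3275  0.8043] F [-0.4463 -1.0049  0.8736] M [-0.7968 -0.3503  0.062 ] w 0.648
along 0.0151 off 0.0020 lat 0.0011 F along/off/lat 1.2 0.0 -0.7
[[-0.1,0,1.5,0,0,0]]
end [ 0.5295 -0.1202  0.1051] [-2.3431 -0.2938  0.126 ] n 1
```

View pics/p6t.png

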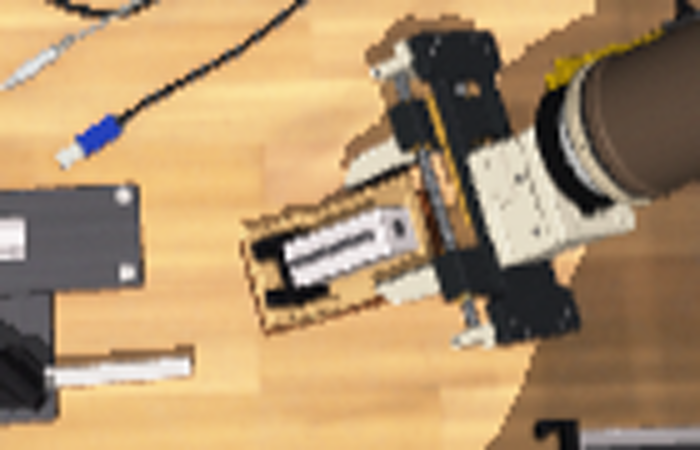

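View pics/p6.png

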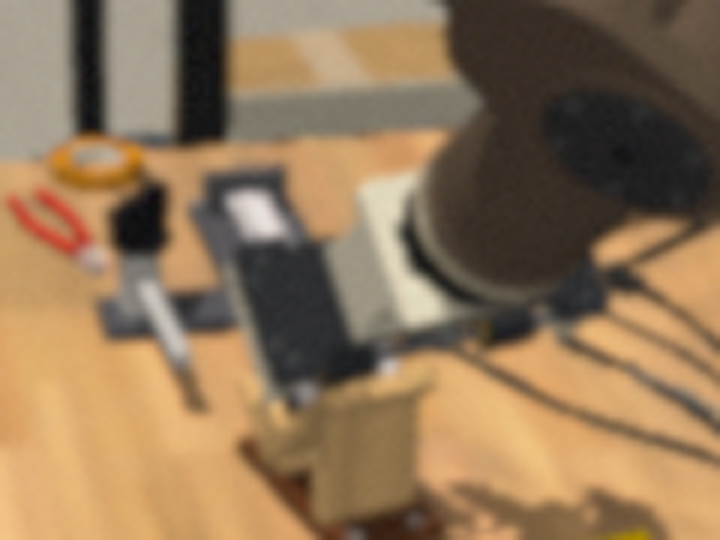

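apply_moves:
  commands:
    - [-0.1,0,0.8,0,0,0]
    - [0,0,0.6,0,0,0]
    - [0,0,0,0,0,0]

```text
clock: 18.3
position: [0.5288, -0.12, 0.1051]
ee_rot: [-2.342, -0.294, 0.127]
force: [0.8, -0.1, 0.8]
width: 0.651
```

apply_moves:
  commands:
    - [0,0,0,0,0,0]
    - [0,0,0,0,0,0]
    - [0,0,0,0,0,0]
    - [0,0,0,0,0,0]
    - [0,0,0,0,0,0]
  claw: 1
  newtons: 50

```text
clock: 18.8
position: [0.5295, -0.121, 0.1056]
ee_rot: [-2.344, -0.293, 0.126]
force: [-0.3, -0.4, -0.0]
width: 0.303
```

apply_moves:
  commands:
    - [0,0,0,0,0,0]
    - [0,0,0,0,0,0]

```text
clock: 19.0
position: [0.5295, -0.121, 0.1056]
ee_rot: [-2.344, -0.293, 0.126]
force: [0.2, -1.2, -0.8]
width: 0.302
```

```bash
python3 tk.py .088 .0 .002
```

```text
t19.0 p [ 0.5295 -0.121   0.1056] x [ 0.9688  0.2478 -0.0033] z [-0.1771  0.6831 -0.7086] q [ 0.6926  0.8249 -0.3671  1.5718 -0.3586  1.2952  0.8088] F [ 0.1523 -1.1871 -0.7998] M [-0.8963 -0.3023  0.003 ] w 0.302
along 0.0010 off 0.0018 lat -0.0001 F along/off/lat 0.3 -1.4 -0.1
[[0,0,0.1,0,0,0]]
end [ 0.5293 -0.1203  0.1049] [-2.3435 -0.2933  0.1256] n 1
```

```bash
cat > rail.py <<'E'
from park import *
RY=float(np.degrees(np.arctan2(-BASE[1,1],-BASE[0,1])))  # tool x = -base y
Rrail=down(RY)
BOFF=np.array([.0012,0,0])
def rp(bx,z,by=0): return tp(BASE,[bx,by,z])[0]+BOFF
E
python3 - <<'E'
from rail import *
p,R,s=st(); print(RY)
rows(p,R,[(p+[0,0,.12],R),([.54,.0,.26],Rrail),(rp(-.08,.2),Rrail)],dstep=.03,astep=.09)
E
```

```text
1.7500000000000022
[[0,-2.1,-2.1,0,0,0],[0,-2.1,-2.2,0,0,0],[0,-2.2,-2.1,0,0,0],[0,-2.1,-2.1,0,0,0],[0.4,-1.1,0.6,-0.08,0.01,0.02]]
[[0.4,-1.1,0.4,-0.08,0.01,0.02],[0.3,-1.1,0.4,-0.07,0.01,0.02],[0.3,-1.2,0.4,-0.08,0.01,0.02],[0.3,-1.2,0.2,-0.08,0,0.02],[0.3,-1.2,0.1,-0.08,0.01,0.02]]
[[0.2,-1.2,0.1,-0.08,0.01,0.02],[0.2,-1.3,-0.1,-0.07,0.01,0.03],[0.2,-1.2,-0.2,-0.08,0.01,0.02],[0.2,-1.2,-0.2,-0.08,0.01,0.02],[0.2,-1.7,1.5,0,0,0]]
[[0.2,-1.6,1.5,0,0,0],[0.2,-1.7,1.5,0,0,0],[0.2,-1.7,1.5,0,0,0]]
end [0.5465 0.0669 0.1999] [3.1412 0.043  0.0022] n 18
```

apply_moves:
  commands:
    - [0,-2.1,-2.1,0,0,0]
    - [0,-2.1,-2.2,0,0,0]
    - [0,-2.2,-2.1,0,0,0]
    - [0,-2.1,-2.1,0,0,0]
    - [0.4,-1.1,0.6,-0.08,0.01,0.02]

```text
clock: 19.5
position: [0.5316, -0.1113, 0.2301]
ee_rot: [-2.429, -0.269, 0.11]
force: [1.3, 0.1, -2.8]
width: 0.301
```

apply_moves:
  commands:
    - [0.4,-1.1,0.4,-0.08,0.01,0.02]
    - [0.3,-1.1,0.4,-0.07,0.01,0.02]
    - [0.3,-1.2,0.4,-0.08,0.01,0.02]
    - [0.3,-1.2,0.2,-0.08,0,0.02]
    - [0.3,-1.2,0.1,-0.08,0.01,0.02]

```text
clock: 20.0
position: [0.5358, -0.0477, 0.2467]
ee_rot: [-2.83, -0.167, 0.06]
force: [0.3, 0.1, -1.8]
width: 0.305
```

apply_moves:
  commands:
    - [0.2,-1.2,0.1,-0.08,0.01,0.02]
    - [0.2,-1.3,-0.1,-0.07,0.01,0.03]
    - [0.2,-1.2,-0.2,-0.08,0.01,0.02]
    - [0.2,-1.2,-0.2,-0.08,0.01,0.02]
    - [0.2,-1.7,1.5,0,0,0]

```text
clock: 20.5
position: [0.5424, 0.0199, 0.2471]
ee_rot: [3.14, 0.048, 0.009]
force: [1.5, 1.0, -2.5]
width: 0.299
```

apply_moves:
  commands:
    - [0.2,-1.6,1.5,0,0,0]
    - [0.2,-1.7,1.5,0,0,0]
    - [0.2,-1.7,1.5,0,0,0]
    - [0,0,0,0,0,0]
    - [0,0,0,0,0,0]

```text
clock: 21.0
position: [0.546, 0.0669, 0.1996]
ee_rot: [3.141, 0.045, -0.0]
force: [0.2, -1.0, -2.3]
width: 0.301
```

```bash
python3 - <<'E'
from rail import *
info();p,R,s=st(); b=BASE[:3,:3].T@(p-BOFF-BASE[:3,3]); print("base coords",b)
snap("side","r1",(250,140,370,230),6)
snap("top","r1t",(200,150,340,240),5)
rows(p,R,[(rp(-.08,.14),Rrail)],dstep=.03,astep=.09)
E
```

```text
t21.0 p [0.546  0.0669 0.1996] x [ 0.9996  0.0284 -0.0001] z [-0.0001 -0.0002 -1.    ] q [-0.0086  0.381  -0.2799  1.8025  0.1246  0.9754 -0.3111] F [ 0.2408 -0.9908 -2.2769] M [ 0.006  -0.1116  0.0063] w 0.301
base coords [-0.0799  0.0001  0.1996]
[[0,0,3,0,0,0],[0,0,3,0,0,0]]
end [0.5459 0.0669 0.1396] [ 3.1411  0.0446 -0.0002] n 2
```

View pics/r1.png

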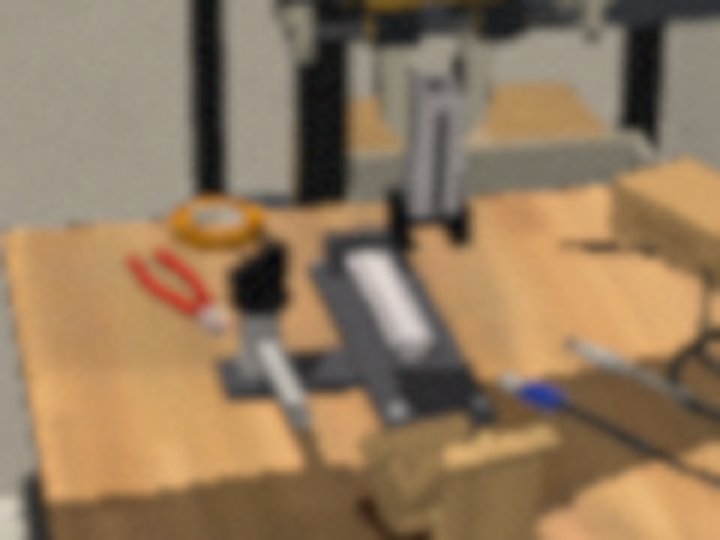

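View pics/r1t.png

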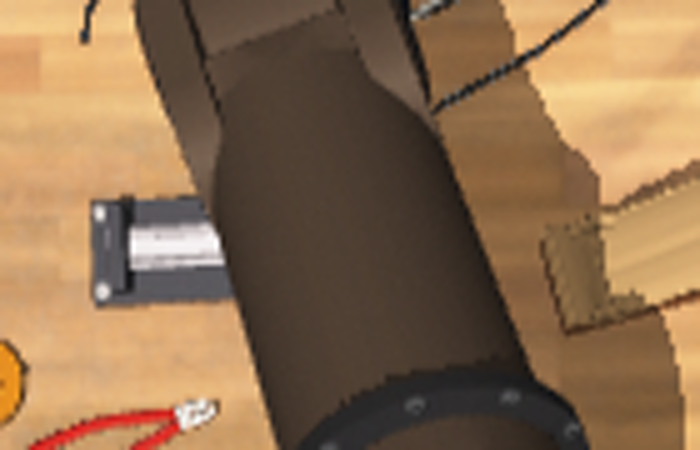

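apply_moves:
  commands:
    - [0,0,3,0,0,0]
    - [0,0,3,0,0,0]
    - [0,0,2.3,0,0,0]
    - [0,0,0,0,0,0]
    - [0,0,0,0,0,0]

```text
clock: 21.6
position: [0.547, 0.0664, 0.1177]
ee_rot: [-3.141, -0.041, -0.003]
force: [0.7, -0.4, -1.5]
width: 0.301
```

```bash
cat > rl.py <<'E'
from rail import *
info();p,R,s=st(); b=BASE[:3,:3].T@(p-BOFF-BASE[:3,3]); print("base coords",b,"Fbase",BASE[:3,:3].T@s["force"],"rot err",(R.inv()*Rrail).as_rotvec())
E
python3 rl.py; python3 - <<'E'
from plan import *
snap("side","r2",(250,140,370,230),6)
E
```

```text
t21.6 p [0.547  0.0664 0.1177] x [0.9997 0.0264 0.0016] z [ 0.0016  0.     -1.    ] q [-0.0255  0.4786 -0.2618  1.8871  0.1682  0.7954 -0.3506] F [ 0.7101 -0.4344 -1.499 ] M [ 0.0422 -0.1052  0.0035] w 0.301
base coords [-0.0805 -0.0009  0.1177] Fbase [-0.4558 -0.6965 -1.499 ] rot err [ 0.     -0.0016 -0.0041]
```

View pics/r2.png

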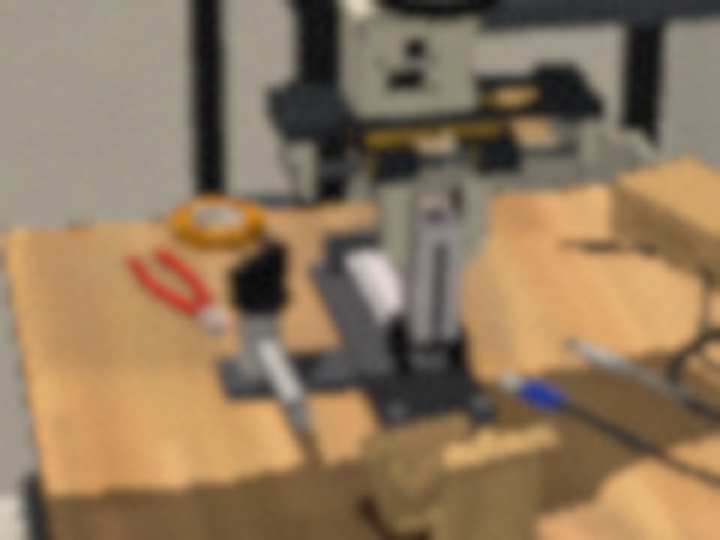

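apply_moves:
  commands:
    - [-0.1,0,1,0,0,0]
    - [0,0,0.3,0,0,0]
    - [0,0,0,0,0,0]
    - [0,0,0,0,0,0]

```text
clock: 22.05
position: [0.5456, 0.067, 0.1041]
ee_rot: [-3.141, -0.043, -0.002]
force: [0.3, -0.3, -2.0]
width: 0.3
```

```bash
python3 rl.py
```

```text
t22.1 p [0.5456 0.067  0.1041] x [0.9996 0.0275 0.0013] z [ 0.0013  0.0002 -1.    ] q [-0.0303  0.4954 -0.258   1.9017  0.1763  0.7649 -0.3585] F [ 0.25   -0.2511 -2.0097] M [-0.0062 -0.1322 -0.0178] w 0.300
base coords [-0.0798  0.0004  0.1041] Fbase [-0.2586 -0.2423 -2.0097] rot err [-0.0001 -0.0013 -0.003 ]
```

apply_moves:
  commands:
    - [0,0,0.2,0,0,0]
    - [0,0,0,0,0,0]

```text
clock: 22.25
position: [0.5455, 0.067, 0.1018]
ee_rot: [-3.141, -0.043, -0.002]
force: [-0.7, -0.8, -2.8]
width: 0.304
```

apply_moves:
  commands:
    - [0,0,0.2,0,0,0]
    - [0,0,0,0,0,0]

```text
clock: 22.45
position: [0.5459, 0.0671, 0.101]
ee_rot: [-3.141, -0.043, -0.004]
force: [-2.4, -0.7, 10.3]
width: 0.302
```

apply_moves:
  commands:
    - [0,0,-0.15,0,0,0]
    - [0,-1,0,0,0,0]
    - [0,-1,0,0,0,0]
    - [0,0,0,0,0,0]

```text
clock: 22.85
position: [0.5458, 0.0897, 0.1015]
ee_rot: [-3.139, -0.047, -0.005]
force: [3.1, 3.1, -4.7]
width: 0.302
```

```bash
python3 rl.py; python3 - <<'E'
from plan import *
snap("side","r3",(270,160,350,220),9)
snap("top","r3t",(200,150,340,240),5)
E
```

```text
t22.9 p [0.5458 0.0897 0.1015] x [0.9996 0.0296 0.0032] z [ 0.0031  0.0021 -1.    ] q [-0.0692  0.5026 -0.2592  1.8972  0.1786  0.7604 -0.3975] F [ 3.0965  3.1471 -4.7123] M [ 0.7037 -1.1206 -0.0397] w 0.302
base coords [-0.0572 -0.0004  0.1015] Fbase [ 3.051  -3.1912 -4.7123] rot err [-0.002  -0.0032 -0.0009]
```

View pics/r3.png

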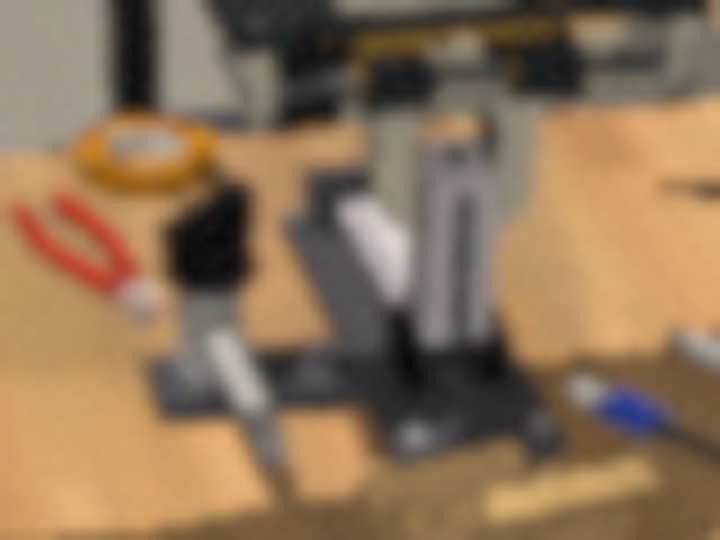

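apply_moves:
  commands:
    - [0,0,0,0,0,0]
    - [0,-0.5,0,0,0,0]
    - [0,0,0,0,0,0]
    - [0,0,0,0,0,0]

```text
clock: 23.35
position: [0.5456, 0.0913, 0.1014]
ee_rot: [3.141, 0.042, 0.004]
force: [5.3, 0.0, -5.8]
width: 0.301
```

```bash
python3 rl.py
```

```text
t23.4 p [0.5456 0.0913 0.1014] x [0.9996 0.0265 0.0023] z [ 0.0023 -0.0004 -1.    ] q [-0.0754  0.5032 -0.2568  1.8962  0.1799  0.7623 -0.4056] F [ 5.3392  0.01   -5.7709] M [-0.1743 -1.5774 -0.1309] w 0.301
base coords [-0.0555 -0.0003  0.1014] Fbase [-0.1531 -5.337  -5.7709] rot err [ 0.0005 -0.0023 -0.004 ]
```

apply_moves:
  commands:
    - [0.1,0,0,0,0,0]
    - [0,0,0,0,0,0]
    - [0,0,0,0,0,0]

```text
clock: 23.65
position: [0.5458, 0.0915, 0.1013]
ee_rot: [3.141, 0.042, 0.001]
force: [3.4, -1.1, -3.0]
width: 0.3
```

```bash
python3 rl.py
```

```text
t23.6 p [0.5458 0.0915 0.1013] x [0.9996 0.027  0.0008] z [ 0.0008 -0.0005 -1.    ] q [-0.0753  0.5042 -0.2571  1.8944  0.1795  0.7644 -0.4047] F [ 3.3863 -1.0516 -3.0159] M [-0.5807 -0.8628 -0.1148] w 0.300
base coords [-0.0554 -0.0005  0.1013] Fbase [-1.1545 -3.3526 -3.0159] rot err [ 0.0005 -0.0008 -0.0036]
```

apply_moves:
  commands:
    - [0.1,0,0,0,0,0]
    - [0,-0.5,0,0,0,0]
    - [0,0,0,0,0,0]
    - [0,0,0,0,0,0]

```text
clock: 24.05
position: [0.5462, 0.0977, 0.1013]
ee_rot: [-3.141, -0.045, -0.0]
force: [-0.2, -0.4, -3.5]
width: 0.302
```

```bash
python3 rl.py
```

```text
t24.1 p [0.5462 0.0977 0.1013] x [0.9996 0.0285 0.0003] z [ 0.0003  0.0004 -1.    ] q [-0.0848  0.5065 -0.2583  1.8905  0.1792  0.7665 -0.413 ] F [-0.1682 -0.4385 -3.4562] M [ 0.0987  0.089  -0.0336] w 0.302
base coords [-0.0492 -0.0011  0.1013] Fbase [-0.4332  0.1815 -3.4562] rot err [-0.0004 -0.0003 -0.0021]
```

Force-free and entering. Continue along the rail.

apply_moves:
  commands:
    - [0,-1,0,0,0,0]
    - [0,-1,0,0,0,0]
    - [0,0,0,0,0,0]

```text
clock: 24.35
position: [0.5456, 0.1196, 0.1013]
ee_rot: [-3.14, -0.047, -0.001]
force: [-1.5, 0.8, -3.1]
width: 0.305
```

```bash
python3 rl.py
```

```text
t24.4 p [0.5456 0.1196 0.1013] x [0.9995 0.0302 0.0006] z [ 0.0006  0.0015 -1.    ] q [-0.122   0.5111 -0.2599  1.8817  0.1798  0.7703 -0.4493] F [-1.4534  0.808  -3.105 ] M [0.2145 0.3604 0.0682] w 0.305
base coords [-0.0272 -0.0011  0.1013] Fbase [ 0.852  1.428 -3.105] rot err [-0.0015 -0.0006 -0.0004]
```

apply_moves:
  commands:
    - [0,-1.2,0,0,0,0]
    - [0,-1.2,0,0,0,0]
    - [0,-1.2,0,0,0,0]
    - [0,-1.2,0,0,0,0]
    - [0,0,0,0,0,0]

```text
clock: 24.85
position: [0.5441, 0.1682, 0.1013]
ee_rot: [-3.139, -0.048, -0.001]
force: [-3.3, 3.3, -4.0]
width: 0.301
```

```bash
python3 rl.py
```

```text
t24.9 p [0.5441 0.1682 0.1013] x [0.9995 0.0306 0.0007] z [ 0.0006  0.0019 -1.    ] q [-0.2056  0.5254 -0.2603  1.8546  0.1819  0.7833 -0.5309] F [-3.2691  3.3329 -4.0275] M [0.6437 0.9773 0.0837] w 0.301
base coords [ 0.0213 -0.0012  0.1013] Fbase [ 3.4311  3.1658 -4.0275] rot err [-0.0019 -0.0007  0.0001]
```

apply_moves:
  commands:
    - [-0.1,-1.2,0,0,0,0]
    - [0,-1.2,0,0,0,0]
    - [0,-1.2,0,0,0,0]
    - [0,-0.6,0,0,0,0]
    - [0,0,0,0,0,0]

```text
clock: 25.35
position: [0.5426, 0.209, 0.1016]
ee_rot: [-3.14, -0.046, -0.003]
force: [-2.0, 1.6, -3.7]
width: 0.3
```

```bash
python3 rl.py
```

```text
t25.4 p [0.5426 0.209  0.1016] x [0.9996 0.0293 0.0017] z [ 0.0016  0.0017 -1.    ] q [-0.2754  0.5402 -0.2588  1.8253  0.1841  0.7971 -0.5984] F [-2.02    1.6457 -3.666 ] M [0.4545 0.6164 0.0058] w 0.300
base coords [ 0.0622 -0.0009  0.1016] Fbase [ 1.7066  1.9688 -3.666 ] rot err [-0.0017 -0.0017 -0.0012]
```

apply_moves:
  commands:
    - [0,-0.6,0,0,0,0]
    - [0,-0.4,0,0,0,0]
    - [0,0,0,0,0,0]
    - [0,0,0,0,0,0]

```text
clock: 25.75
position: [0.5427, 0.2149, 0.1014]
ee_rot: [3.139, 0.041, 0.002]
force: [-2.0, -6.0, -0.6]
width: 0.302
```

```bash
python3 rl.py
```

```text
t25.8 p [0.5427 0.2149 0.1014] x [0.9997 0.0258 0.001 ] z [ 0.001  -0.0024 -1.    ] q [-0.2895  0.5439 -0.2554  1.818   0.1864  0.8031 -0.6137] F [-2.027  -5.975  -0.6432] M [-1.5922  0.5822  0.0836] w 0.302
base coords [ 0.0681 -0.0012  0.1014] Fbase [-5.9104  2.2085 -0.6432] rot err [ 0.0025 -0.0009 -0.0047]
```

apply_moves:
  commands:
    - [0,0.2,0.1,0,0,0]
    - [0,0,0,0,0,0]
    - [0,0,0,0,0,0]
    - [0,0,0,0,0,0]
    - [0,0,0,0,0,0]
  claw: -0.1

```text
clock: 26.25
position: [0.5428, 0.2153, 0.1006]
ee_rot: [-3.141, -0.043, -0.003]
force: [-0.2, 0.1, -0.0]
width: 0.549
```

apply_moves:
  commands:
    - [0,0,-2,0,0,0]
    - [0,0,-3,0,0,0]
    - [0,0,-3,0,0,0]
    - [0,2,-3,0,0,0]
    - [0,4,0,0,0,0]

```text
clock: 26.75
position: [0.5457, 0.1591, 0.2149]
ee_rot: [-3.136, -0.052, -0.013]
force: [0.9, -0.5, 0.5]
width: 0.548
```

apply_moves:
  commands:
    - [0,4,0,0,0,0]
    - [0,4,0,0,0,0]
    - [0,4,0,0,0,0]
    - [0,4,0,0,0,0]
    - [0,4,0,0,0,0]

```text
clock: 27.25
position: [0.5495, -0.0465, 0.2106]
ee_rot: [-3.141, -0.044, -0.003]
force: [1.1, -0.5, 0.2]
width: 0.551
```

```bash
python3 - <<'E'
from post import *
info()
snap("side","s1",(250,140,370,230),6)
im,d=snap("top","s1t",(180,140,440,275),3)
posts(im,(360,200,425,250))
E
```

```text
t27.2 p [ 0.5495 -0.0465  0.2106] x [0.9996 0.0277 0.0019] z [ 0.0019  0.0002 -1.    ] q [ 0.1519  0.3645 -0.2173  1.7914  0.0917  0.9935 -0.0739] F [ 1.1073 -0.4721  0.2412] M [-0.0219 -0.0927  0.0047] w 0.551
stem len 0.1179 width 0.0280 centre x 0.3942  ytop -0.3490 yfoot -0.2311 yaw -89.41 (edges -90.2 -88.6)post.py:22: RuntimeWarning: divide by zero encountered in scalar divide
  r=g[Y,x-6:x+8]; hi=np.max(r[-6:]); lo=np.min(r[2:6]); t=(hi+lo)/2; k=np.nonzero(r>t)[0][0]; xs.append(x-6+k-1+(t-r[k-1])/(r[k]-r[k-1]))
```

View pics/s1.png

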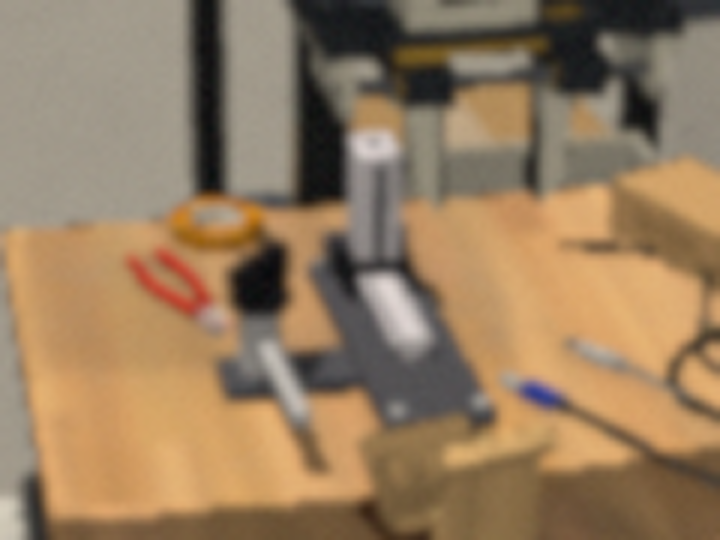

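View pics/s1t.png

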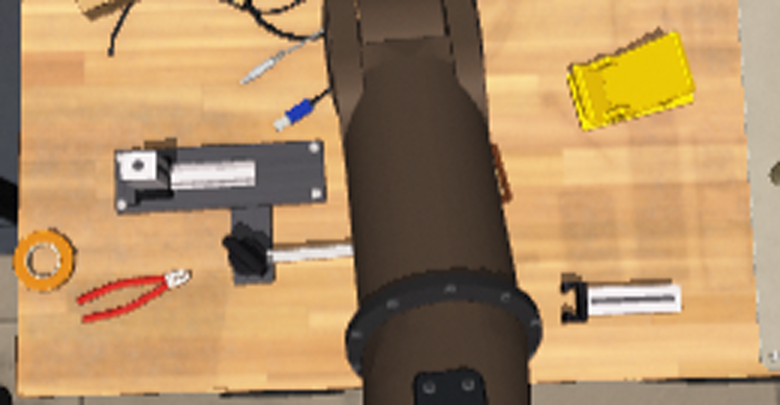

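```bash
python3 - <<'E'
from plan import *
print(ray("top",[(367.2,240),(376,240),(407,239.5)],.036), ray("top",[(367.2,240)],.018))
p,R,s=st()
rows(p,R,[([.43,-.26,.21],down(0)),([.395,-.299,.08],down(0))],dstep=.035,astep=.1)
E
```

```text
[[ 0.3947 -0.2219  0.036 ]
 [ 0.394  -0.2502  0.036 ]
 [ 0.3929 -0.3503  0.036 ]] [[ 0.3955 -0.2242  0.018 ]]
[[-1.8,2.9,0,0,0,0],[-1.7,3,0,0,0,0.01],[-1.8,2.9,0,0,0,0],[-1.7,3,0,0,0,0],[-1.7,2.9,0.1,0,0,0]]
[[-1.7,3,0,0,0,0.01],[-1.7,3,0,0,0,0],[-0.7,0.8,2.6,0,0,0],[-0.7,0.7,2.6,0,0,0],[-0.7,0.8,2.6,0,0,0]]
[[-0.7,0.8,2.6,0,0,0],[-0.8,0.7,2.6,0,0,0]]
end [ 0.3946 -0.2987  0.0799] [ 3.1384 -0.0018  0.0018] n 12
```

apply_moves:
  commands:
    - [-1.8,2.9,0,0,0,0]
    - [-1.7,3,0,0,0,0.01]
    - [-1.8,2.9,0,0,0,0]
    - [-1.7,3,0,0,0,0]
    - [-1.7,2.9,0.1,0,0,0]
  claw: -0.3

```text
clock: 27.85
position: [0.4652, -0.1945, 0.2095]
ee_rot: [-3.141, -0.028, -0.003]
force: [0.3, -0.4, 0.0]
width: 0.654
```

apply_moves:
  commands:
    - [-1.7,3,0,0,0,0.01]
    - [-1.7,3,0,0,0,0]
    - [-0.7,0.8,2.6,0,0,0]
    - [-0.7,0.7,2.6,0,0,0]
    - [-0.7,0.8,2.6,0,0,0]

```text
clock: 28.35
position: [0.4119, -0.2775, 0.1307]
ee_rot: [3.141, 0.012, 0.004]
force: [0.4, -1.2, -0.0]
width: 0.652
```

apply_moves:
  commands:
    - [-0.7,0.8,2.6,0,0,0]
    - [-0.8,0.7,2,0,0,0]
    - [0,0,0,0,0,0]
    - [0,0,0,0,0,0]

```text
clock: 28.75
position: [0.3974, -0.2921, 0.0855]
ee_rot: [-3.141, -0.012, -0.002]
force: [0.2, 0.7, 0.5]
width: 0.655
```

```bash
python3 - <<'E'
from plan import *
info();p,R,s=st()
snap("side","m1",(250,180,390,285),5)
rows(p,R,[([.395,-.299,.06],down(0)),([.395,-.299,.0288],down(0))],dstep=.02)
E
```

```text
t28.8 p [ 0.3974 -0.2921  0.0855] x [1.     0.0074 0.0013] z [ 0.0013  0.0006 -1.    ] q [ 0.6089  0.4399 -0.1076  2.061   0.0743  0.6434  0.4594] F [0.2066 0.6589 0.4771] M [-0.0126 -0.1592 -0.0454] w 0.655
[[-0.1,0.3,1.3,0,0,0],[-0.1,0.4,1.3,0,0,0.01],[0,0,1.5,0,0,0],[0,0,1.6,0,0,0]]
end [ 0.3955 -0.2991  0.0285] [-3.141   0.0041 -0.002 ] n 4
```

View pics/m1.png

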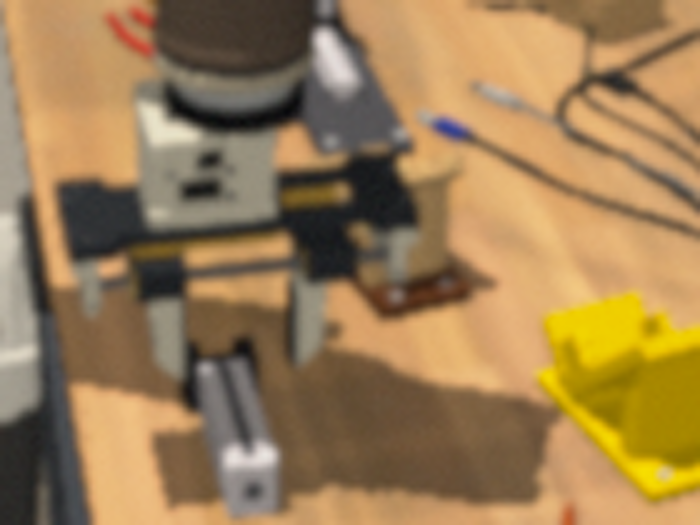

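apply_moves:
  commands:
    - [-0.1,0.4,1.3,0,0,0]
    - [-0.1,0.4,1.3,0,0,0.01]
    - [0,0,1.5,0,0,0]
    - [0,0,1.5,0,0,0]
    - [0,0,0,0,0,0]

```text
clock: 29.3
position: [0.3939, -0.2999, 0.0271]
ee_rot: [-3.14, 0.004, 0.002]
force: [-0.6, 0.0, -0.5]
width: 0.647
```

apply_moves:
  commands:
    - [0,0,0,0,0,0]
    - [0,0,0,0,0,0]

```text
clock: 29.5
position: [0.3953, -0.3007, 0.0295]
ee_rot: [3.141, -0.004, 0.003]
force: [-0.2, 0.4, 0.2]
width: 0.649
```

apply_moves:
  commands:
    - [0,0,0,0,0,0]
    - [0,0,0,0,0,0]
    - [0,0,0,0,0,0]
    - [0,0,0,0,0,0]
    - [0,0,0,0,0,0]
  claw: 1
  newtons: 50

```text
clock: 30.0
position: [0.3952, -0.3006, 0.0293]
ee_rot: [3.142, -0.004, 0.003]
force: [0.5, 0.0, 1.3]
width: 0.304
```

apply_moves:
  commands:
    - [0,0,0,0,0,0]
    - [0,0,0,0,0,0]
    - [0,0,0,0,0,0]

```text
clock: 30.3
position: [0.3952, -0.3006, 0.0293]
ee_rot: [3.142, -0.004, 0.002]
force: [0.5, -0.5, 5.1]
width: 0.304
```

```bash
python3 - <<'E'
from park import *
info();p,R,s=st()
G=.125-(.3495-abs(p[1])); print("grip at post x",G)
rows(p,R,[(p+[0.01,0,.15],R),([.46,-.14,.25],R),(parkp(G,.014,.06),Rpark)],dstep=.035,astep=.1)
E
```

```text
t30.3 p [ 0.3952 -0.3006  0.0293] x [ 1.     -0.0025  0.0016] z [ 0.0016 -0.     -1.    ] q [ 0.6108  0.5391 -0.0901  2.0909  0.0926  0.5139  0.4503] F [ 0.5092 -0.5439  5.0778] M [ 0.0082 -0.0492  0.0079] w 0.304
grip at post x 0.07606706169667526
[[0.2,0,-3,0,0,0],[0.2,0,-3,0,0,0],[0.2,0,-3,0,0,0],[0.2,0,-3,0,0,0],[0.2,0,-3,0,0,0]]
[[0.9,-2.7,-1.2,0,0,0],[0.9,-2.7,-1.2,0,0,0],[0.9,-2.6,-1.1,0,0,0],[1,-2.7,-1.2,0,0,0],[0.9,-2.7,-1.2,0,0,0]]
[[0.9,-2.7,-1.2,0,0,0],[0.6,-0.7,1.1,-0.09,0.01,-0.03],[0.7,-0.8,1,-0.08,0.01,-0.02],[0.6,-0.9,1,-0.09,0.01,-0.03],[0.7,-0.9,0.9,-0.09,0.01,-0.03]]
[[0.6,-1,0.8,-0.08,0.01,-0.02],[0.7,-1,0.7,-0.09,0.01,-0.03],[0.7,-1.1,0.7,-0.09,0.02,-0.02],[0.8,-1.1,0.6,-0.08,0.01,-0.03],[0.7,-1.1,0.5,-0.09,0.01,-0.03]]
end [ 0.5165 -0.0759  0.1522] [2.342  0.2962 0.1239] n 20
```

apply_moves:
  commands:
    - [0.2,0,-3,0,0,0]
    - [0.2,0,-3,0,0,0]
    - [0.2,0,-3,0,0,0]
    - [0.2,0,-3,0,0,0]
    - [0.2,0,-3,0,0,0]

```text
clock: 30.8
position: [0.4042, -0.3002, 0.1799]
ee_rot: [-3.141, 0.004, -0.0]
force: [0.2, 0.3, -2.7]
width: 0.301
```

apply_moves:
  commands:
    - [0.9,-2.7,-1.2,0,0,0]
    - [0.9,-2.7,-1.2,0,0,0]
    - [0.9,-2.6,-1.1,0,0,0]
    - [1,-2.7,-1.2,0,0,0]
    - [0.9,-2.7,-1.2,0,0,0]

```text
clock: 31.3
position: [0.4507, -0.1655, 0.2382]
ee_rot: [-3.141, 0.004, 0.0]
force: [0.8, 0.5, -2.2]
width: 0.303
```

apply_moves:
  commands:
    - [0.9,-2.7,-1.2,0,0,0]
    - [0.6,-0.7,1.1,-0.09,0.01,-0.03]
    - [0.7,-0.8,1,-0.08,0.01,-0.02]
    - [0.6,-0.9,1,-0.09,0.01,-0.03]
    - [0.7,-0.9,0.9,-0.09,0.01,-0.03]

```text
clock: 31.8
position: [0.4856, -0.1107, 0.2061]
ee_rot: [2.784, 0.153, 0.058]
force: [-0.8, -0.6, -2.7]
width: 0.305
```

apply_moves:
  commands:
    - [0.6,-1,0.8,-0.08,0.01,-0.02]
    - [0.7,-1,0.7,-0.09,0.01,-0.03]
    - [0.7,-1.1,0.7,-0.09,0.02,-0.02]
    - [0.8,-1.1,0.6,-0.08,0.01,-0.03]
    - [0.7,-1.1,0.5,-0.09,0.01,-0.03]

```text
clock: 32.3
position: [0.5167, -0.0752, 0.1516]
ee_rot: [2.339, 0.298, 0.125]
force: [-0.4, -0.3, -3.1]
width: 0.303
```

apply_moves:
  commands:
    - [0,0,0,0,0,0]
    - [0,0,0,0,0,0]

```text
clock: 32.5
position: [0.5158, -0.0756, 0.1514]
ee_rot: [2.344, 0.298, 0.121]
force: [-0.3, -0.9, -1.9]
width: 0.303
```

```bash
python3 pk.py .076 .0113; python3 - <<'E'
from park import *
p,R,s=st()
rows(p,R,[(parkp(.076,.012,.06,.0113)+.0013*ey,Rpark),(parkp(.076,.011,.008,.0113)+.0015*ey,Rpark)],dstep=.02)
snap("side","m2",(250,140,390,245),5)
E
```

```text
t32.5 p [ 0.5158 -0.0756  0.1514] x [ 0.9683  0.2497 -0.0017] z [ 0.1748 -0.6829 -0.7093] q [-0.3333  0.4919 -0.157   2.1066  0.9998  1.0705 -0.9695] F [-0.3038 -0.9165 -1.8778] M [1.0613 0.1497 0.0239] w 0.303
along 0.0131 off 0.0589 lat -0.0009 F along/off/lat -0.8 -1.9 -0.5
[[0.2,-0.1,-0.1,0,0,0],[0,0,1.7,0,0,0],[0,-0.1,1.8,0,0,0],[0,0,1.7,0,0,0]]
end [ 0.5263 -0.1086  0.1138] [2.3436 0.2981 0.1206] n 4
```

View pics/m2.png

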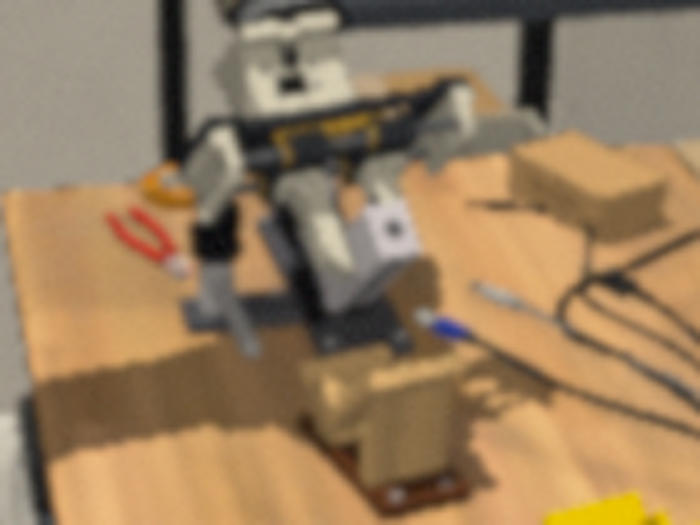

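apply_moves:
  commands:
    - [0.2,-0.1,-0.1,0,0,0]
    - [0,0,1.7,0,0,0]
    - [0,-0.1,1.8,0,0,0]
    - [0,0,1.7,0,0,0]
    - [0,0,0,0,0,0]

```text
clock: 33.05
position: [0.5262, -0.1117, 0.1147]
ee_rot: [2.342, 0.291, 0.121]
force: [-0.1, -1.2, -2.6]
width: 0.303
```

```bash
python3 pk.py .076 .0113
```

```text
t33.0 p [ 0.5262 -0.1117  0.1147] x [0.9696 0.2446 0.0003] z [ 0.173  -0.685  -0.7077] q [-0.2872  0.558  -0.118   2.1291  1.0963  0.9873 -1.0303] F [-0.0511 -1.208  -2.5566] M [ 1.139   0.2184 -0.0408] w 0.303
along 0.0138 off 0.0064 lat 0.0003 F along/off/lat -1.0 -2.6 -0.3
```

No side contact. Down onto the slope, then to the ledge.

apply_moves:
  commands:
    - [0.1,0,0.2,0,0,0]
    - [0,0,0.2,0,0,0]
    - [0,0,0,0,0,0]
    - [0,0,0,0,0,0]

```text
clock: 33.45
position: [0.5288, -0.1109, 0.112]
ee_rot: [2.343, 0.297, 0.124]
force: [0.5, -0.0, -1.9]
width: 0.297
```

```bash
python3 pk.py .076 .0113
```

```text
t33.5 p [ 0.5288 -0.1109  0.112 ] x [0.9683 0.2497 0.0014] z [ 0.1772 -0.6833 -0.7083] q [-0.2875  0.5637 -0.1174  2.1274  1.1034  0.9825 -1.034 ] F [ 0.5341 -0.0058 -1.882 ] M [ 1.1819  0.1883 -0.0174] w 0.297
along 0.0117 off 0.0047 lat 0.0030 F along/off/lat -1.2 -1.4 0.5
```

apply_moves:
  commands:
    - [-0.1,0,0.2,0,0,0]
    - [0,0,0.1,0,0,0]
    - [0,0,0,0,0,0]
    - [0,0,0,0,0,0]

```text
clock: 33.85
position: [0.5282, -0.1136, 0.1095]
ee_rot: [2.342, 0.296, 0.123]
force: [-0.1, -0.3, -3.3]
width: 0.303
```

```bash
python3 pk.py .076 .0113
```

```text
t33.9 p [ 0.5282 -0.1136  0.1095] x [0.9684 0.2494 0.0006] z [ 0.1765 -0.6837 -0.7081] q [-0.2848  0.5676 -0.1148  2.1312  1.1105  0.977  -1.0395] F [-0.1259 -0.3163 -3.2702] M [ 1.1382  0.2    -0.0161] w 0.303
along 0.0117 off 0.0012 lat 0.0018 F along/off/lat -2.1 -2.5 -0.2
```

apply_moves:
  commands:
    - [0,0,0.2,0,0,0]
    - [0,0,0,0,0,0]
    - [0,0,0,0,0,0]

```text
clock: 34.15
position: [0.5286, -0.1149, 0.1081]
ee_rot: [2.342, 0.297, 0.124]
force: [-0.1, 0.6, -1.0]
width: 0.303
```

```bash
python3 pk.py .076 .0113
```

```text
t34.1 p [ 0.5286 -0.1149  0.1081] x [0.9684 0.2495 0.0007] z [ 0.1767 -0.6836 -0.7082] q [-0.283   0.5702 -0.1134  2.1318  1.1146  0.9738 -1.042 ] F [-0.1264  0.5733 -1.0385] M [1.1644 0.1107 0.0383] w 0.303
along 0.0117 off -0.0008 lat 0.0019 F along/off/lat -1.1 -0.3 0.0
```

apply_moves:
  commands:
    - [0,0,0.15,0,0,0]
    - [0,0,0,0,0,0]
    - [0,0,0,0,0,0]

```text
clock: 34.45
position: [0.5287, -0.1149, 0.108]
ee_rot: [2.342, 0.297, 0.125]
force: [-7.4, 11.6, 14.8]
width: 0.306
```

```bash
python3 pk.py .076 .0113; python3 - <<'E'
from plan import *
snap("side","m3",(270,160,370,235),7)
snap("top","m3t",(260,160,400,240),5)
E
```

```text
t34.5 p [ 0.5287 -0.1149  0.108 ] x [0.9682 0.25   0.0014] z [ 0.1776 -0.6837 -0.7078] q [-0.2827  0.5704 -0.114   2.1325  1.1164  0.9737 -1.0439] F [-7.3542 11.572  14.7876] M [ 0.2909  1.025  -1.0459] w 0.306
along 0.0117 off -0.0009 lat 0.0019 F along/off/lat 1.2 19.7 -4.3
```

View pics/m3.png

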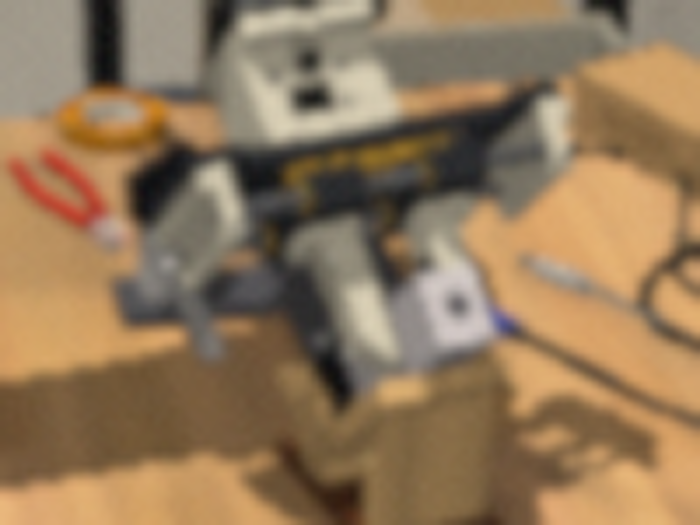

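View pics/m3t.png

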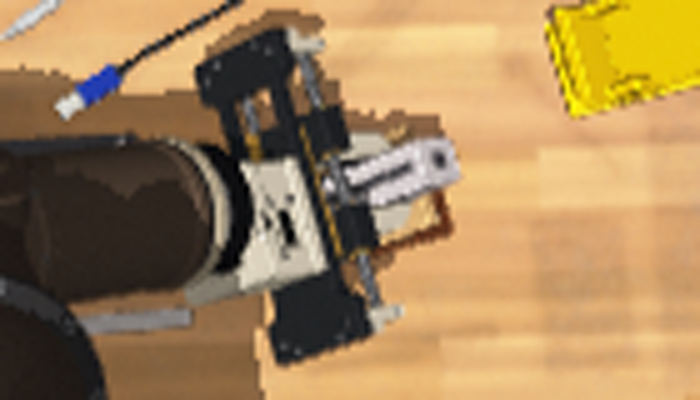

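apply_moves:
  commands:
    - [0,0,-0.1,0,0,0]
    - [0,-0.4,0,0,0,0]
    - [0,-0.4,0,0,0,0]
    - [0,0,0,0,0,0]
    - [0,0,0,0,0,0]

```text
clock: 35.05
position: [0.5278, -0.1093, 0.1024]
ee_rot: [2.342, 0.297, 0.125]
force: [-0.8, 5.1, 5.4]
width: 0.302
```

```bash
python3 pk.py .076 .0113
```

```text
t35.0 p [ 0.5278 -0.1093  0.1024] x [0.9682 0.2501 0.0017] z [ 0.1778 -0.6835 -0.7079] q [-0.293   0.5816 -0.1159  2.1332  1.1169  0.9739 -1.0614] F [-0.8243  5.0561  5.38  ] M [ 0.6673  0.1457 -0.0671] w 0.302
along 0.0037 off -0.0008 lat 0.0025 F along/off/lat 0.2 7.4 0.5
```

apply_moves:
  commands:
    - [0,-0.2,0,0,0,0]
    - [0,-0.2,0,0,0,0]
    - [0,0,0,0,0,0]
    - [0,0,0,0,0,0]

```text
clock: 35.45
position: [0.5274, -0.1074, 0.1005]
ee_rot: [2.34, 0.295, 0.126]
force: [-1.2, 3.7, 11.1]
width: 0.303
```

```bash
python3 pk.py .076 .0113
```

```text
t35.5 p [ 0.5274 -0.1074  0.1005] x [0.9685 0.2492 0.0023] z [ 0.178  -0.685  -0.7065] q [-0.2977  0.5864 -0.1163  2.1337  1.1181  0.9756 -1.0704] F [-1.2289  3.6724 11.0708] M [-0.2765  0.043  -0.1135] w 0.303
along 0.0010 off -0.0009 lat 0.0025 F along/off/lat 5.1 10.6 -0.3
```

apply_moves:
  commands:
    - [0,-0.1,0,0,0,0]
    - [0,0,0,0,0,0]

```text
clock: 35.65
position: [0.5274, -0.1074, 0.1005]
ee_rot: [2.339, 0.294, 0.126]
force: [-1.0, 2.1, 16.1]
width: 0.301
```

apply_moves:
  commands:
    - [0,0.1,-0.1,0,0,0]
    - [0,0,0,0,0,0]
    - [0,0,0,0,0,0]
    - [0,0,0,0,0,0]
    - [0,0,0,0,0,0]
  claw: -0.3

```text
clock: 36.15
position: [0.5262, -0.1064, 0.0998]
ee_rot: [2.342, 0.296, 0.123]
force: [-0.4, 0.0, -0.0]
width: 0.639
```

apply_moves:
  commands:
    - [0,0,-2,0,0,0]
    - [0,0,-4,0,0,0]
    - [0,0,-4,0,0,0]
    - [0,0,-2,0,0,0]
    - [0,0,0,0,0,0]

```text
clock: 36.65
position: [0.5061, -0.0215, 0.1864]
ee_rot: [2.344, 0.299, 0.129]
force: [0.1, 0.7, 0.2]
width: 0.65
```

```bash
python3 - <<'E'
from park import *
info()
snap("side","m4",(270,160,370,235),7)
im,d=snap("top","m4t",(260,160,400,240),5)
p,R,s=st()
S=seat+.001*s_-.0009*n_+.0022*ey
rows(p,R,[([.51,-.09,.29],down(14.3)),(S+.113*s_+.1*s_+.002*n_,Rtake)],dstep=.03,astep=.09)
E
```

```text
t36.6 p [ 0.5061 -0.0215  0.1864] x [0.9675 0.2527 0.0044] z [ 0.1811 -0.6811 -0.7094] q [-0.408   0.4467 -0.2002  2.0562  0.9022  1.1797 -0.9426] F [0.0773 0.7097 0.1622] M [0.7843 0.065  0.0099] w 0.650
[[-0.1,1.3,-0.3,0.09,0,0],[-0.2,1.3,-0.5,0.08,0,0],[-0.1,1.3,-0.5,0.09,0,0],[-0.1,1.2,-0.7,0.09,0,0],[-0.1,1.1,-0.7,0.09,0,0]]
[[-0.2,1.1,-0.9,0.08,0,0],[-0.1,1,-0.9,0.09,0,0],[-0.1,0.9,-1,0.09,0,0],[-0.2,0.8,-1.2,0.08,0,0],[0.1,1.4,1.1,0.09,0,0]]
[[0.2,1.5,1,0.09,0,0],[0.1,1.5,0.9,0.08,0,0],[0.1,1.6,0.7,0.09,0,0],[0.2,1.7,0.5,0.09,0,0],[0.1,1.7,0.5,0.09,0,0]]
[[0.2,1.8,0.2,0.08,0,0],[0.1,1.8,0.1,0.09,0,0],[0.1,1.7,0,0.09,0,0]]
end [ 0.5522 -0.2075  0.1911] [-2.3404 -0.297   0.1218] n 18
```

View pics/m4.png

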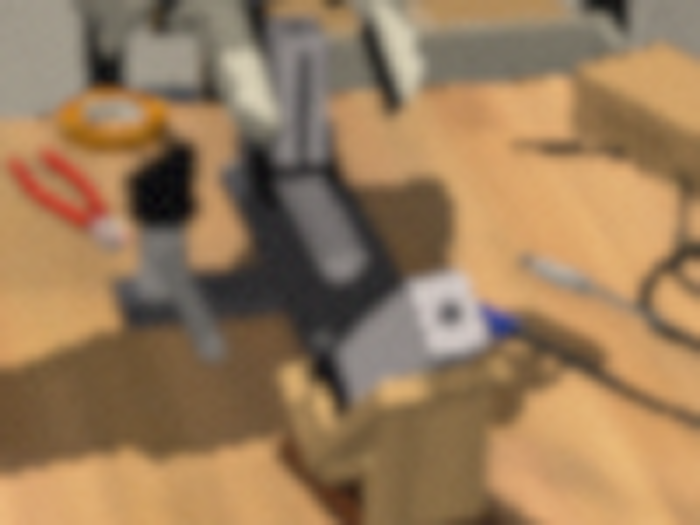

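View pics/m4t.png

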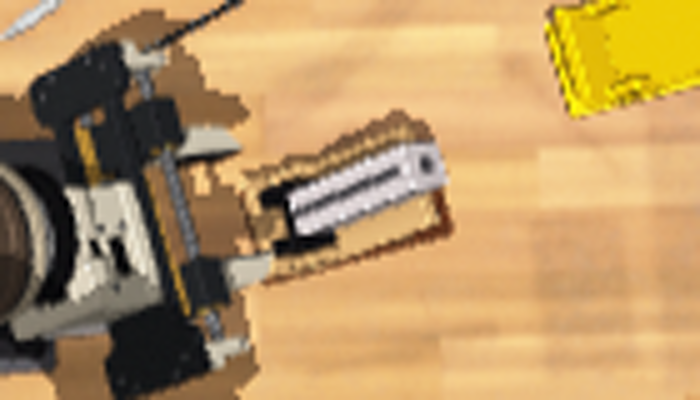

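apply_moves:
  commands:
    - [-0.1,1.3,-0.3,0.09,0,0]
    - [-0.2,1.3,-0.5,0.08,0,0]
    - [-0.1,1.3,-0.5,0.09,0,0]
    - [-0.1,1.2,-0.7,0.09,0,0]
    - [-0.1,1.1,-0.7,0.09,0,0]

```text
clock: 37.25
position: [0.5077, -0.0621, 0.2427]
ee_rot: [2.78, 0.35, 0.06]
force: [-0.1, -0.1, -0.1]
width: 0.653
```

apply_moves:
  commands:
    - [-0.2,1.1,-0.9,0.08,0,0]
    - [-0.1,1,-0.9,0.09,0,0]
    - [-0.1,0.9,-1,0.09,0,0]
    - [-0.2,0.8,-1.2,0.08,0,0]
    - [0.1,1.4,1.1,0.09,0,0]

```text
clock: 37.75
position: [0.5147, -0.1042, 0.2814]
ee_rot: [-3.03, -0.382, 0.01]
force: [0.7, 0.0, -0.9]
width: 0.652
```

apply_moves:
  commands:
    - [0.2,1.5,1,0.09,0,0]
    - [0.1,1.5,0.9,0.08,0,0]
    - [0.1,1.6,0.7,0.09,0,0]
    - [0.2,1.7,0.5,0.09,0,0]
    - [0.1,1.7,0.5,0.09,0,0]

```text
clock: 38.25
position: [0.537, -0.17, 0.222]
ee_rot: [-2.595, -0.324, 0.09]
force: [0.3, -0.1, 0.5]
width: 0.652
```

apply_moves:
  commands:
    - [0.2,1.8,0.2,0.08,0,0]
    - [0.1,1.8,0.1,0.09,0,0]
    - [0.1,1.7,0,0.09,0,0]
    - [0,0,0,0,0,0]
    - [0,0,0,0,0,0]

```text
clock: 38.75
position: [0.551, -0.2083, 0.1885]
ee_rot: [-2.339, -0.291, 0.126]
force: [0.6, 0.1, 0.4]
width: 0.652
```

```bash
sed -i 's/^seatc=.*/seatc=seat+.001*s_-.0009*n_+.0022*ey/' park.py; python3 tk.py .113 0.02 .002
```

```text
t38.8 p [ 0.551  -0.2083  0.1885] x [ 0.9691  0.2465 -0.0033] z [-0.177   0.6862 -0.7055] q [ 0.6941  0.8058 -0.2451  1.3323 -0.3845  1.5822  0.8285] F [0.5978 0.1106 0.4048] M [-0.8122 -0.3933 -0.0871] w 0.652
along 0.0985 off 0.0003 lat -0.0018 F along/off/lat 0.3 0.3 0.6
[[0,0,2,0,0,0],[0.1,-0.1,1.9,0,0,0],[0,0,2,0,0,0],[0.1,-0.1,1.9,0,0,0]]
end [ 0.5388 -0.1529  0.1349] [-2.3394 -0.2913  0.1255] n 4
```

apply_moves:
  commands:
    - [0,0,2,0,0,0]
    - [0.1,-0.1,1.9,0,0,0]
    - [0,0,2,0,0,0]
    - [0.1,-0.1,1.9,0,0,0]
    - [0,0,0,0,0,0]

```text
clock: 39.25
position: [0.5391, -0.1486, 0.1379]
ee_rot: [-2.339, -0.301, 0.125]
force: [-0.2, 0.2, -1.0]
width: 0.653
```

apply_moves:
  commands:
    - [0,0,0,0,0,0]

```text
clock: 39.35
position: [0.5402, -0.1515, 0.1387]
ee_rot: [-2.342, -0.299, 0.121]
force: [-0.1, -1.7, 0.1]
width: 0.653
```

```bash
python3 tk.py .113 0.0 .002;  python3 - <<'E'
from plan import *
snap("top","m6t",(260,150,400,240),5)
E
```

```text
t39.4 p [ 0.5402 -0.1515  0.1387] x [0.9682 0.2504 0.0015] z [-0.1758  0.6841 -0.7079] q [ 0.6589  0.8013 -0.2675  1.4903 -0.4017  1.4121  0.8493] F [-0.1465 -1.6992  0.0599] M [-0.7675 -0.3045  0.0354] w 0.653
along 0.0225 off 0.0059 lat 0.0018 F along/off/lat 1.2 -1.1 -0.6
[[-0.1,0.2,1.1,0,0,0],[-0.1,0.2,1.1,0,0,0]]
end [ 0.5351 -0.1397  0.1203] [-2.3416 -0.2986  0.1214] n 2
```

View pics/m6t.png

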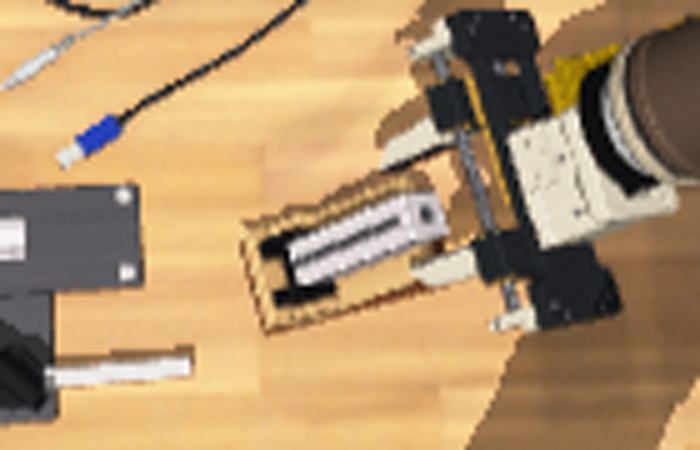

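apply_moves:
  commands:
    - [-0.1,0.2,1.1,0,0,0]
    - [-0.1,0.2,1.1,0,0,0]
    - [0,0,0,0,0,0]
    - [0,0,0,0,0,0]

```text
clock: 39.8
position: [0.5347, -0.1398, 0.1188]
ee_rot: [-2.34, -0.296, 0.123]
force: [0.5, -0.0, 0.1]
width: 0.649
```

apply_moves:
  commands:
    - [0,0,0,0,0,0]
    - [0,0,0,0,0,0]
    - [0,0,0,0,0,0]
    - [0,0,0,0,0,0]
    - [0,0,0,0,0,0]
  claw: 1
  newtons: 50

```text
clock: 40.3
position: [0.5351, -0.14, 0.1192]
ee_rot: [-2.34, -0.297, 0.122]
force: [-0.4, -0.7, -0.0]
width: 0.303
```

apply_moves:
  commands:
    - [0,0,0,0,0,0]
    - [0,0,0,0,0,0]

```text
clock: 40.5
position: [0.5351, -0.14, 0.1192]
ee_rot: [-2.34, -0.297, 0.122]
force: [1.2, -0.7, 3.1]
width: 0.303
```

```bash
python3 tk.py .113 0.0 .002;  python3 - <<'E'
from rail import *
p,R,s=st(); 
rows(p,R,[(p+[0,0,.13],R),([.54,.0,.27],Rrail),(rp(-.08,.2),Rrail)],dstep=.03,astep=.09)
E
```

```text
t40.5 p [ 0.5351 -0.14    0.1192] x [0.9685 0.2491 0.0011] z [-0.1755  0.6852 -0.7069] q [ 0.6539  0.8124 -0.272   1.5296 -0.4055  1.3628  0.8613] F [ 1.1565 -0.7184  3.0897] M [-0.6852 -0.4131 -0.1789] w 0.303
along -0.0001 off 0.0008 lat -0.0002 F along/off/lat 2.9 1.5 0.9
[[0,-0.1,0,0,0,0]]
end [ 0.535  -0.1393  0.1199] [-2.3404 -0.2967  0.1215] n 1
[[0,-1.8,-1.8,0,0,0],[0,-1.9,-1.9,0,0,0],[0,-1.8,-1.8,0,0,0],[0,-1.9,-1.9,0,0,0],[0,-1.8,-1.8,0,0,0]]
[[0.4,-1.1,0.8,-0.08,0.01,0.02],[0.4,-1.2,0.7,-0.08,0.01,0.02],[0.3,-1.2,0.7,-0.07,0.01,0.02],[0.3,-1.3,0.5,-0.08,0,0.02],[0.3,-1.3,0.4,-0.08,0.01,0.02]]
[[0.2,-1.3,0.4,-0.08,0.01,0.03],[0.2,-1.4,0.2,-0.08,0.01,0.02],[0.2,-1.4,0.1,-0.08,0.01,0.02],[0.2,-1.4,0,-0.07,0.01,0.02],[0.1,-1.4,-0.1,-0.08,0.01,0.02]]
[[0.2,-1.7,1.8,0,0,0],[0.2,-1.6,1.7,0,0,0],[0.2,-1.7,1.8,0,0,0],[0.2,-1.7,1.7,0,0,0]]
end [0.5465 0.067  0.2004] [-3.1384 -0.0469 -0.0065] n 19
```

apply_moves:
  commands:
    - [0,-1.8,-1.8,0,0,0]
    - [0,-1.9,-1.9,0,0,0]
    - [0,-1.8,-1.8,0,0,0]
    - [0,-1.9,-1.9,0,0,0]
    - [0,-1.8,-1.8,0,0,0]

```text
clock: 41.0
position: [0.5346, -0.1402, 0.25]
ee_rot: [-2.341, -0.297, 0.123]
force: [0.2, -0.8, -3.1]
width: 0.304
```

apply_moves:
  commands:
    - [0.4,-1.1,0.8,-0.08,0.01,0.02]
    - [0.4,-1.2,0.7,-0.08,0.01,0.02]
    - [0.3,-1.2,0.7,-0.07,0.01,0.02]
    - [0.3,-1.3,0.5,-0.08,0,0.02]
    - [0.3,-1.3,0.4,-0.08,0.01,0.02]

```text
clock: 41.5
position: [0.5372, -0.0696, 0.2599]
ee_rot: [-2.745, -0.194, 0.07]
force: [1.3, 0.2, -3.4]
width: 0.305
```

apply_moves:
  commands:
    - [0.2,-1.3,0.4,-0.08,0.01,0.03]
    - [0.2,-1.4,0.2,-0.08,0.01,0.02]
    - [0.2,-1.4,0.1,-0.08,0.01,0.02]
    - [0.2,-1.4,0,-0.07,0.01,0.02]
    - [0.1,-1.4,-0.1,-0.08,0.01,0.02]

```text
clock: 42.0
position: [0.5396, -0.0, 0.2702]
ee_rot: [-3.141, -0.046, -0.007]
force: [-0.2, 0.4, -2.6]
width: 0.302
```

apply_moves:
  commands:
    - [0.2,-1.7,1.8,0,0,0]
    - [0.2,-1.6,1.7,0,0,0]
    - [0.2,-1.7,1.8,0,0,0]
    - [0,0,0,0,0,0]
    - [0,0,0,0,0,0]

```text
clock: 42.5
position: [0.5442, 0.0497, 0.217]
ee_rot: [-3.139, -0.049, -0.003]
force: [0.5, -0.1, -2.3]
width: 0.301
```

```bash
python3 rl.py; python3 - <<'E'
from rail import *
p,R,s=st(); 
rows(p,R,[(rp(-.08,.16,-.0005),Rrail),(rp(-.08,.133,-.0005),Rrail)],dstep=.02,astep=.09)
snap("side","n1",(250,120,370,210),6)
E
```

```text
t42.5 p [0.5442 0.0497 0.217 ] x [0.9995 0.0309 0.0023] z [ 0.0022  0.0025 -1.    ] q [-0.0304  0.3491 -0.2061  1.7964  0.0809  1.0017 -0.2369] F [ 0.5015 -0.0732 -2.3361] M [-0.0526 -0.0712 -0.0107] w 0.301
base coords [-0.0971  0.0023  0.217 ] Fbase [-0.0885 -0.499  -2.3361] rot err [-0.0024 -0.0023  0.0004]
[[0.1,-0.6,1.9,0,0,0],[0.1,-0.5,1.9,0,0,0],[0.1,-0.6,1.9,0,0,0],[0,0,1.4,0,0,0],[0,0,1.3,0,0,0]]
end [0.5469 0.067  0.1331] [-3.1388 -0.0486 -0.0035] n 5
```

View pics/n1.png

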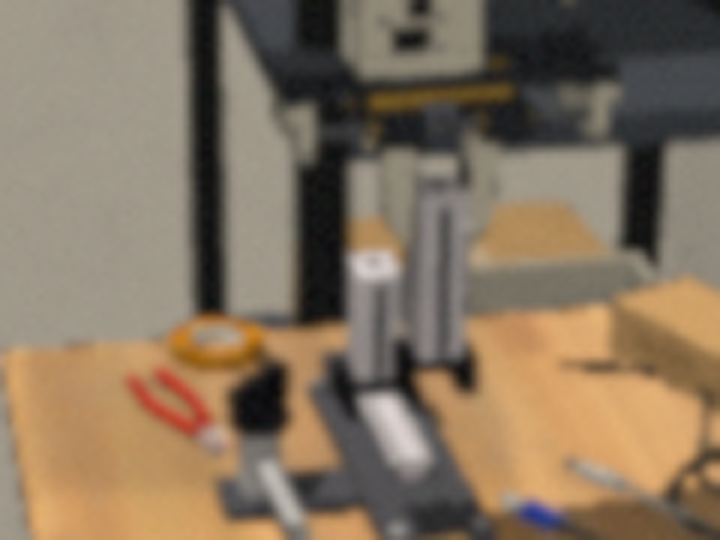

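apply_moves:
  commands:
    - [0.1,-0.6,1.9,0,0,0]
    - [0.1,-0.5,1.9,0,0,0]
    - [0.1,-0.6,1.9,0,0,0]
    - [0,0,1.4,0,0,0]
    - [0,0,0.9,0,0,0]

```text
clock: 43.05
position: [0.5477, 0.0661, 0.1371]
ee_rot: [-3.139, -0.045, -0.006]
force: [0.6, 0.2, -3.1]
width: 0.306
```

apply_moves:
  commands:
    - [0,0,0,0,0,0]
    - [0,0,0,0,0,0]

```text
clock: 43.25
position: [0.548, 0.0667, 0.1381]
ee_rot: [-3.138, -0.046, -0.007]
force: [0.5, -0.4, -2.2]
width: 0.3
```

```bash
python3 rl.py
```

```text
t43.2 p [0.548  0.0667 0.1381] x [0.9996 0.0292 0.0047] z [ 0.0046  0.0029 -1.    ] q [-0.0681  0.4457 -0.2006  1.8729  0.1145  0.8289 -0.2974] F [ 0.5146 -0.366  -2.1915] M [-0.0228 -0.0661  0.0222] w 0.300
base coords [-0.0802 -0.002   0.1381] Fbase [-0.3815 -0.5031 -2.1915] rot err [-0.0028 -0.0047 -0.0013]
```

apply_moves:
  commands:
    - [-0.1,0,0.6,-0.003,-0.005,0]
    - [0,0,0.4,0,0,0]
    - [0,0,0,0,0,0]
    - [0,0,0,0,0,0]

```text
clock: 43.65
position: [0.5465, 0.0673, 0.1273]
ee_rot: [3.141, 0.048, -0.002]
force: [-0.1, 0.5, -2.7]
width: 0.299
```

apply_moves:
  commands:
    - [0,0,0.2,0,0,0]
    - [0,0,0,0,0,0]

```text
clock: 43.85
position: [0.5465, 0.0673, 0.1252]
ee_rot: [3.141, 0.047, -0.002]
force: [-0.0, -0.6, -2.5]
width: 0.303
```

```bash
python3 rl.py
```

```text
t43.9 p [0.5465 0.0673 0.1252] x [ 0.9995  0.0302 -0.0013] z [-0.0013 -0.0001 -1.    ] q [-0.0738  0.4632 -0.1975  1.8832  0.1213  0.808  -0.3049] F [-0.0477 -0.6387 -2.4938] M [ 0.0165 -0.0683 -0.0492] w 0.303
base coords [-0.0796 -0.0004  0.1252] Fbase [-0.6369  0.0672 -2.4938] rot err [ 0.0001  0.0013 -0.0004]
```

apply_moves:
  commands:
    - [0,0,0.1,0,0,0]
    - [0,0,0,0,0,0]

```text
clock: 44.05
position: [0.5466, 0.0674, 0.1249]
ee_rot: [3.141, 0.047, -0.001]
force: [-1.7, -0.1, 5.6]
width: 0.303
```

apply_moves:
  commands:
    - [0,0,0.1,0,0,0]
    - [0,0,0,0,0,0]

```text
clock: 44.25
position: [0.5467, 0.0674, 0.1248]
ee_rot: [3.141, 0.047, -0.001]
force: [-5.9, -1.5, 16.3]
width: 0.3
```

apply_moves:
  commands:
    - [0.05,0,-0.2,0,0,0]
    - [0,0,0,0,0,0]

```text
clock: 44.45
position: [0.5473, 0.0674, 0.1256]
ee_rot: [-3.141, -0.047, 0.001]
force: [-0.3, -0.4, -2.6]
width: 0.301
```

apply_moves:
  commands:
    - [0,-0.8,0,0,0,0]
    - [0,-0.8,0,0,0,0]
    - [0,0,0,0,0,0]
    - [0,0,0,0,0,0]

```text
clock: 44.85
position: [0.5464, 0.0839, 0.1251]
ee_rot: [3.141, 0.049, -0.002]
force: [-0.3, -0.5, -1.6]
width: 0.303
```

```bash
python3 rl.py
```

```text
t44.9 p [0.5464 0.0839 0.1251] x [ 0.9995  0.0313 -0.0015] z [-0.0015 -0.0001 -1.    ] q [-0.1022  0.4665 -0.1992  1.8776  0.1226  0.8107 -0.3342] F [-0.2856 -0.4763 -1.6373] M [-0.0362 -0.1132  0.0108] w 0.303
base coords [-0.063  -0.0009  0.1251] Fbase [-0.4673  0.3    -1.6373] rot err [0.     0.0015 0.0008]
```

apply_moves:
  commands:
    - [0,-0.6,0,0,0,0]
    - [0,-0.6,0,0,0,0]
    - [0,0,0,0,0,0]
    - [0,0,0,0,0,0]

```text
clock: 45.25
position: [0.5461, 0.0955, 0.1253]
ee_rot: [3.141, 0.048, -0.002]
force: [0.5, -0.0, -2.3]
width: 0.302
```

```bash
python3 rl.py
```

```text
t45.2 p [0.5461 0.0955 0.1253] x [ 0.9995  0.0307 -0.0012] z [-0.0012 -0.0001 -1.    ] q [-0.1224  0.4684 -0.2001  1.8736  0.1236  0.8127 -0.3561] F [ 0.5165 -0.0009 -2.2903] M [-0.0464 -0.1544  0.0175] w 0.302
base coords [-0.0513 -0.001   0.1253] Fbase [-0.0166 -0.5162 -2.2903] rot err [0.0001 0.0012 0.0001]
```

apply_moves:
  commands:
    - [0,-1.2,0,0,0,0]
    - [0,-1.2,0,0,0,0]
    - [0,-1.2,0,0,0,0]
    - [0,0,0,0,0,0]
    - [0,0,0,0,0,0]

```text
clock: 45.75
position: [0.545, 0.1319, 0.1253]
ee_rot: [3.141, 0.05, -0.002]
force: [0.4, -0.6, -1.9]
width: 0.3
```

```bash
python3 rl.py
```

```text
t45.8 p [0.545  0.1319 0.1253] x [ 0.9995  0.0315 -0.0013] z [-0.0012 -0.0002 -1.    ] q [-0.1845  0.4772 -0.2029  1.8581  0.1266  0.82   -0.4204] F [ 0.3835 -0.5737 -1.9221] M [-0.063  -0.1711 -0.0051] w 0.300
base coords [-0.015  -0.0009  0.1253] Fbase [-0.5852 -0.3658 -1.9221] rot err [0.0002 0.0013 0.001 ]
```

apply_moves:
  commands:
    - [0,-1.2,0,0,0,0]
    - [0,-1.2,0,0,0,0]
    - [0,-1.2,0,0,0,0]
    - [0,0,0,0,0,0]
    - [0,0,0,0,0,0]

```text
clock: 46.25
position: [0.5439, 0.1677, 0.1253]
ee_rot: [3.141, 0.049, -0.002]
force: [0.8, 0.3, -2.5]
width: 0.303
```

```bash
python3 rl.py
```

```text
t46.2 p [0.5439 0.1677 0.1253] x [ 0.9995  0.0313 -0.0013] z [-0.0013 -0.0002 -1.    ] q [-0.2447  0.489  -0.2048  1.837   0.1294  0.8298 -0.4826] F [ 0.8205  0.2816 -2.4645] M [-0.0593 -0.1177 -0.0033] w 0.303
base coords [ 0.0209 -0.0009  0.1253] Fbase [ 0.2565 -0.8287 -2.4645] rot err [0.0002 0.0013 0.0007]
```

apply_moves:
  commands:
    - [0,-0.5,0,0,0,0]
    - [0,-0.3,0,0,0,0]
    - [0,0,0,0,0,0]
    - [0,0,0,0,0,0]

```text
clock: 46.65
position: [0.5438, 0.1751, 0.1253]
ee_rot: [3.141, 0.047, -0.002]
force: [-0.4, -0.8, -3.1]
width: 0.302
```

```bash
python3 rl.py
```

```text
t46.6 p [0.5438 0.1751 0.1253] x [ 0.9995  0.03   -0.0012] z [-0.0012 -0.0002 -1.    ] q [-0.2569  0.4918 -0.205   1.8317  0.13    0.8322 -0.4961] F [-0.4499 -0.7713 -3.0931] M [-0.0237 -0.1319  0.0415] w 0.302
base coords [ 0.0283 -0.0011  0.1253] Fbase [-0.7572  0.4733 -3.0931] rot err [ 0.0002  0.0012 -0.0005]
```

apply_moves:
  commands:
    - [0,-0.2,0,0,0,0]
    - [0,-0.2,0,0,0,0]
    - [0,0,0,0,0,0]

```text
clock: 46.95
position: [0.5437, 0.1797, 0.1254]
ee_rot: [-3.141, -0.048, 0.002]
force: [-0.0, 0.9, -1.9]
width: 0.302
```

```bash
python3 rl.py
```

```text
t47.0 p [0.5437 0.1797 0.1254] x [ 0.9995  0.0304 -0.0011] z [-0.0011  0.0002 -1.    ] q [-0.264   0.4934 -0.2056  1.8287  0.1301  0.8335 -0.503 ] F [-0.0343  0.881  -1.9144] M [-0.0763 -0.0773 -0.0181] w 0.302
base coords [ 0.0328 -0.0011  0.1254] Fbase [ 0.8816  0.0074 -1.9144] rot err [-0.0002  0.0011 -0.0001]
```

apply_moves:
  commands:
    - [0,-0.2,0,0,0,0]
    - [0,-0.1,0,0,0,0]
    - [0,0,0,0,0,0]
    - [0,0,0,0,0,0]

```text
clock: 47.35
position: [0.5436, 0.1812, 0.1253]
ee_rot: [3.14, 0.046, -0.002]
force: [0.2, -5.9, 0.1]
width: 0.303
```

```bash
python3 rl.py; python3 - <<'E'
from plan import *
snap("side","n2",(250,120,370,210),6)
E
```

```text
t47.4 p [0.5436 0.1812 0.1253] x [ 0.9996  0.0294 -0.0014] z [-0.0014 -0.0013 -1.    ] q [-0.2683  0.4944 -0.2044  1.827   0.1311  0.835  -0.5078] F [ 0.2083 -5.8791  0.0535] M [-1.397  -0.0293  0.0862] w 0.303
base coords [ 0.0344 -0.0011  0.1253] Fbase [-5.8827 -0.0287  0.0535] rot err [ 0.0013  0.0014 -0.0011]
```

View pics/n2.png

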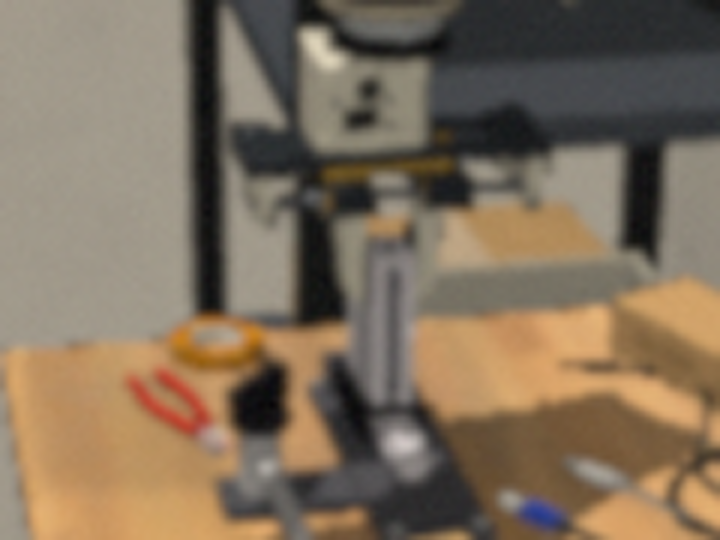

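Contact with the first post at base x≈34. Release and rise.

apply_moves:
  commands:
    - [0,0.1,0.1,0,0,0]
    - [0,0,0,0,0,0]
    - [0,0,0,0,0,0]
    - [0,0,0,0,0,0]
    - [0,0,0,0,0,0]
  claw: -0.1

```text
clock: 47.9
position: [0.5436, 0.1816, 0.1244]
ee_rot: [-3.141, -0.048, 0.001]
force: [0.8, 0.1, -0.7]
width: 0.553
```

apply_moves:
  commands:
    - [0,0,-2,0,0,0]
    - [0,0,-3,0,0,0]
    - [0,0,-3,0,0,0]
    - [0,2,-2,0,0,0]
    - [0,4,0,0,0,0]

```text
clock: 48.4
position: [0.5468, 0.1251, 0.2277]
ee_rot: [-3.137, -0.056, -0.007]
force: [1.6, 0.1, -0.5]
width: 0.549
```

apply_moves:
  commands:
    - [0,4,0,0,0,0]
    - [0,4,0,0,0,0]
    - [0,4,0,0,0,0]
    - [0,3,0,0,0,0]
    - [0,0,0,0,0,0]

```text
clock: 48.9
position: [0.5499, -0.0343, 0.2243]
ee_rot: [3.139, 0.036, -0.002]
force: [0.3, 0.6, -0.5]
width: 0.553
```

```bash
python3 - <<'E'
from plan import *
info()
snap("side","o1",(250,120,370,210),6)
snap("top","o1t",(180,140,440,275),3)
E
```

```text
t48.9 p [ 0.5499 -0.0343  0.2243] x [ 0.9997  0.023  -0.0012] z [-0.0012 -0.0026 -1.    ] q [ 0.0783  0.3465 -0.1509  1.7772  0.0627  1.0238 -0.0735] F [ 0.3361  0.5688 -0.4726] M [-0.0385 -0.0854 -0.0698] w 0.553
```

View pics/o1.png

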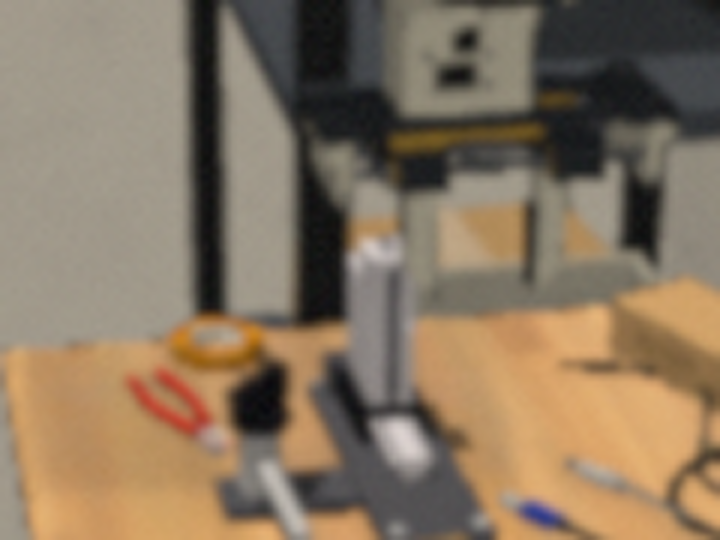

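View pics/o1t.png

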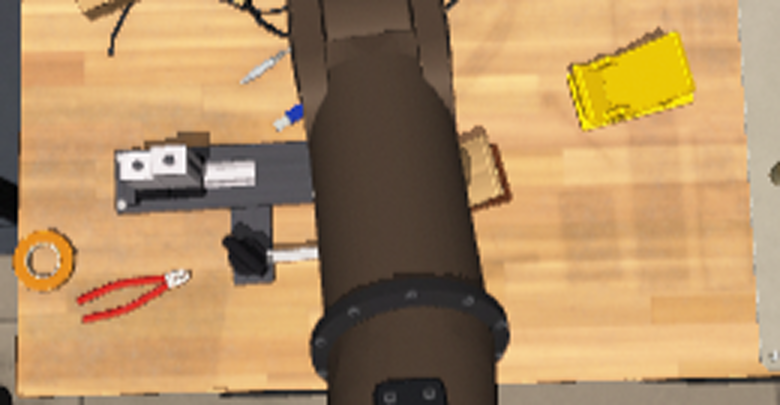

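```bash
python3 - <<'E'
from plan import *
p,R,s=st()
rows(p,R,[([.4505,.1122,.20],down(-42)),([.4505,.1122,.14],down(-42))],dstep=.035,astep=.09)
E
```

```text
[[-1.1,-1.6,0.3,0,0,0.08],[-1.1,-1.5,0.2,0,0,0.09],[-1.4,-1.4,0.3,0,0,0.08],[-1.4,-1.3,0.3,0,0,0.09],[-1.5,-1.2,0.3,0,0,0.08]]
[[-1.6,-1,0.2,0,0,0.09],[-1.7,-0.9,0.3,0,0,0.08],[-1.8,-0.7,0.3,0,0,0.09],[-1.8,-0.6,0.3,0,0,0.08],[0,0,3,0,0,0]]
[[0,0,3,0,0,0]]
end [0.4509 0.1123 0.1395] [ 2.9337 -1.1234 -0.0016] n 11
```

apply_moves:
  commands:
    - [-1.1,-1.6,0.3,0,0,0.08]
    - [-1.1,-1.5,0.2,0,0,0.09]
    - [-1.4,-1.4,0.3,0,0,0.08]
    - [-1.4,-1.3,0.3,0,0,0.09]
    - [-1.5,-1.2,0.3,0,0,0.08]

```text
clock: 49.5
position: [0.4942, 0.0527, 0.2104]
ee_rot: [-3.081, 0.61, 0.002]
force: [0.8, 1.0, -0.8]
width: 0.552
```

apply_moves:
  commands:
    - [-1.6,-1,0.2,0,0,0.09]
    - [-1.7,-0.9,0.3,0,0,0.08]
    - [-1.8,-0.7,0.3,0,0,0.09]
    - [-1.8,-0.6,0.3,0,0,0.08]
    - [0,0,3,0,0,0]

```text
clock: 50.0
position: [0.4511, 0.1175, 0.1717]
ee_rot: [-2.932, 1.115, -0.004]
force: [0.7, -0.9, -0.3]
width: 0.55
```

apply_moves:
  commands:
    - [0,0,3,0,0,0]
    - [0,0,0,0,0,0]
    - [0,0,0,0,0,0]

```text
clock: 50.3
position: [0.4503, 0.1135, 0.1398]
ee_rot: [2.935, -1.118, -0.003]
force: [0.0, 0.5, 1.2]
width: 0.549
```

```bash
python3 - <<'E'
from plan import *
info();p,R,s=st()
snap("side","q1",(250,140,370,230),6)
rows(p,R,[([.4505,.1122,.102],down(-42))],dstep=.02,astep=.09)
E
```

```text
t50.3 p [0.4503 0.1135 0.1398] x [ 0.7465 -0.6654 -0.0017] z [-0.0023 -0.     -1.    ] q [-0.2812  0.3179 -0.0994  2.0762  0.0442  0.7516 -1.136 ] F [0.0394 0.5435 1.2454] M [-0.0411 -0.0818 -0.0147] w 0.549
[[0.1,0,1.9,0,0,0],[0,0.1,1.9,0,0,0]]
end [0.4503 0.1121 0.1018] [ 2.9349 -1.1183 -0.0034] n 2
```

View pics/q1.png

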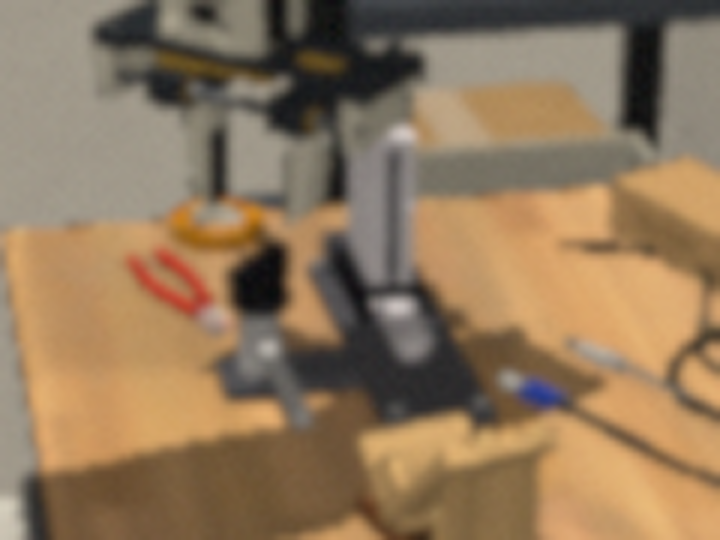

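```bash
python3 - <<'E'
from plan import *
p,R,s=st()
d=np.load("pics/q1.npy"); C=cloud("side",d).reshape(-1,3); L=R.inv().apply(C-p)
k=(abs(L[:,0])<.13)&(abs(L[:,1])<.06)&(L[:,2]>-.2)&(L[:,2]<.05); L=L[k]
for a in np.arange(-.12,.12,.01):
    t=L[(L[:,0]>=a)&(L[:,0]<a+.01)]
    if len(t)>3: print("x %.2f n %d zmax %.3f  y range at bottom %s"%(a,len(t),np.percentile(t[:,2],97),np.percentile(t[t[:,2]>np.percentile(t[:,2],80)][:,1],[5,95])))
E
```

```text
x -0.10 n 14 zmax -0.076  y range at bottom [-0.0006  0.0358]
x -0.09 n 67 zmax -0.047  y range at bottom [-0.0052  0.0381]
x -0.08 n 39 zmax -0.057  y range at bottom [0.0017 0.0356]
x -0.07 n 18 zmax -0.058  y range at bottom [0.0262 0.0318]
x -0.06 n 26 zmax -0.051  y range at bottom [0.0318 0.0365]
x -0.05 n 85 zmax -0.000  y range at bottom [0.0092 0.0195]
x -0.04 n 135 zmax 0.008  y range at bottom [-0.0003  0.0159]
x -0.03 n 146 zmax 0.016  y range at bottom [-0.0052  0.0158]
x -0.02 n 67 zmax -0.060  y range at bottom [0.021  0.0348]
x -0.01 n 102 zmax 0.050  y range at bottom [0.001  0.0334]
x -0.00 n 109 zmax 0.049  y range at bottom [-0.007   0.0358]
x 0.01 n 207 zmax -0.064  y range at bottom [-0.0182  0.032 ]
x 0.02 n 142 zmax 0.005  y range at bottom [0.0068 0.0365]
x 0.03 n 171 zmax 0.008  y range at bottom [-0.0052  0.0161]
x 0.04 n 80 zmax 0.001  y range at bottom [-0.0089  0.0128]
x 0.05 n 56 zmax -0.047  y range at bottom [0.0004 0.0377]
x 0.06 n 22 zmax -0.058  y range at bottom [0.0289 0.0376]
x 0.07 n 40 zmax -0.054  y range at bottom [0.0301 0.0357]
x 0.08 n 100 zmax -0.047  y range at bottom [-0.0283  0.0317]
x 0.09 n 50 zmax -0.070  y range at bottom [-0.0231  0.0375]
```

apply_moves:
  commands:
    - [0.1,0,1.9,0,0,0]
    - [0,0.1,1.9,0,0,0]
    - [0,0,0,0,0,0]
    - [0,0,0,0,0,0]

```text
clock: 50.75
position: [0.4513, 0.1114, 0.1026]
ee_rot: [-2.934, 1.121, 0.0]
force: [0.0, 0.8, -0.4]
width: 0.55
```

apply_moves:
  commands:
    - [0,0,0,0,0,0]
    - [0,0,0,0,0,0]
    - [0,0,0,0,0,0]
    - [0,0,0,0,0,0]
    - [0,0,0,0,0,0]
  claw: 1
  newtons: 35

```text
clock: 51.25
position: [0.4508, 0.111, 0.1016]
ee_rot: [2.934, -1.121, -0.001]
force: [-0.2, 0.1, 0.0]
width: 0.163
```

apply_moves:
  commands:
    - [0,0,0,0,0,0]
    - [0,0,0,0,0,0]
    - [0,0,0,0,0,0]

```text
clock: 51.55
position: [0.4507, 0.1112, 0.1016]
ee_rot: [2.934, -1.121, -0.002]
force: [-1.4, 0.9, 4.5]
width: 0.148
```

```bash
python3 rl.py
```

```text
t51.5 p [0.4507 0.1112 0.1016] x [ 0.7454 -0.6666 -0.0009] z [-0.0012  0.     -1.    ] q [-0.2821  0.3774 -0.0944  2.1144  0.0564  0.6533 -1.1443] F [-1.3912  0.9481  4.5464] M [0.1292 0.3387 0.046 ] w 0.148
base coords [-0.0328  0.094   0.1016] Fbase [0.9902 1.3616 4.5464] rot err [ 0.0004  0.0012 -0.7601]
```

apply_moves:
  commands:
    - [0,0,0,0,0,-0.1]
    - [0,0,0,0,0,-0.12]
    - [0,0,0,0,0,-0.12]
    - [0,0,0,0,0,-0.12]
    - [0,0,0,0,0,-0.12]

```text
clock: 52.05
position: [0.4507, 0.1112, 0.1016]
ee_rot: [3.133, -0.228, -0.002]
force: [-1.9, 0.9, 4.5]
width: 0.147
```

apply_moves:
  commands:
    - [0,0,0,0,0,-0.12]
    - [0,0,0,0,0,-0.12]
    - [0,0,0,0,0,-0.12]
    - [0,0,0,0,0,-0.12]
    - [0,0,0,0,0,-0.12]

```text
clock: 52.55
position: [0.4507, 0.1112, 0.1016]
ee_rot: [-3.06, -0.708, 0.002]
force: [-1.6, 0.3, 4.2]
width: 0.149
```

```bash
python3 rl.py
```

```text
t52.5 p [0.4507 0.1112 0.1016] x [ 0.8983  0.4394 -0.001 ] z [-0.0011  0.0001 -1.    ] q [-0.0425  0.407  -0.399   2.0949  0.2448  0.6843 -0.1484] F [-1.5763  0.3283  4.2291] M [ 0.2228  0.3334 -0.0665] w 0.149
base coords [-0.0328  0.0939  0.1016] Fbase [0.3762 1.5655 4.2291] rot err [-0.0004  0.0011  0.4244]
```

apply_moves:
  commands:
    - [0,0,0,0,0,-0.12]
    - [0,0,0,0,0,-0.12]
    - [0,0,0,0,0,-0.1]
    - [0,0,0,0,0,0]
    - [0,0,0,0,0,0]

```text
clock: 53.05
position: [0.4507, 0.1112, 0.1015]
ee_rot: [-2.899, -1.209, 0.002]
force: [-2.0, 0.8, 5.9]
width: 0.147
```

```bash
python3 rl.py
```

```text
t53.0 p [0.4507 0.1112 0.1015] x [ 0.7039  0.7103 -0.0007] z [-0.0012  0.0002 -1.    ] q [ 0.024   0.4211 -0.4853  2.0897  0.3001  0.6981  0.1324] F [-1.9567  0.8382  5.941 ] M [0.2067 0.2734 0.0816] w 0.147
base coords [-0.0328  0.0939  0.1015] Fbase [0.8975 1.9301 5.941 ] rot err [-0.0007  0.001   0.7594]
```

apply_moves:
  commands:
    - [0,0,0,0,0,-0.03]
    - [0,0,0,0,0,-0.03]
    - [0,0,0,0,0,0]
    - [0,0,0,0,0,0]

```text
clock: 53.45
position: [0.4507, 0.1112, 0.1015]
ee_rot: [-2.861, -1.295, 0.002]
force: [-1.9, 2.2, 5.2]
width: 0.147
```

```bash
python3 rl.py
```

```text
t53.5 p [0.4507 0.1112 0.1015] x [ 0.66    0.7513 -0.0006] z [-0.0013  0.0004 -1.    ] q [ 0.0356  0.424  -0.5004  2.0887  0.3097  0.7008  0.1831] F [-1.9393  2.2127  5.1861] M [ 0.4005  0.3111 -0.6215] w 0.147
base coords [-0.0328  0.0939  0.1015] Fbase [2.2709 1.8708 5.1861] rot err [-0.0009  0.001   0.8194]
```

apply_moves:
  commands:
    - [0,0,0,0,0,0]
    - [0,0,0,0,0,0]
    - [0,0,0,0,0,0]
    - [0,0,0,0,0,0]
    - [0,0,-1,0,0,0]
  claw: -0.1

```text
clock: 53.95
position: [0.45, 0.1107, 0.1109]
ee_rot: [-2.861, -1.296, 0.005]
force: [-0.5, -0.0, -0.1]
width: 0.522
```

apply_moves:
  commands:
    - [0,0,-2,0,0,0]
    - [0,0,-4,0,0,0]
    - [0,0,-4,0,0,0]
    - [0,2,-1,0,0,0]
    - [0,4,0,0,0,0]

```text
clock: 54.45
position: [0.4963, 0.0737, 0.2251]
ee_rot: [2.858, 1.302, 0.006]
force: [1.8, -0.0, -0.4]
width: 0.549
```

```bash
python3 - <<'E'
from plan import *
info();p,R,s=st()
rows(p,R,[([.40,-.22,.23],R)])
E
```

```text
t54.5 p [0.4963 0.0737 0.2251] x [0.6562 0.7546 0.0034] z [ 0.0037  0.0012 -1.    ] q [ 0.1758  0.3108 -0.5386  1.8688  0.1867  1.0078  0.4138] F [ 1.7944 -0.0254 -0.422 ] M [ 0.0228 -0.2331  0.0079] w 0.549
[[-3.6,1.5,-0.1,0,0,0],[-3.5,1.5,0,0,0,0],[-3.6,1.5,-0.1,0,0,0],[-3.5,1.5,-0.1,0,0,0],[-3.6,1.5,-0.1,0,0,0]]
[[-3.6,1.5,0,0,0,0],[-3.5,1.5,-0.1,0,0,0],[-3.6,1.5,-0.1,0,0,0]]
end [ 0.3998 -0.2201  0.2304] [2.8584 1.3024 0.0061] n 8
```

apply_moves:
  commands:
    - [-3.6,1.5,-0.1,0,0,0]
    - [-3.5,1.5,0,0,0,0]
    - [-3.6,1.5,-0.1,0,0,0]
    - [-3.5,1.5,-0.1,0,0,0]
    - [-3.6,1.5,-0.1,0,0,0]

```text
clock: 54.95
position: [0.4342, -0.113, 0.2263]
ee_rot: [-2.862, -1.296, 0.001]
force: [0.8, -0.6, 0.8]
width: 0.548
```

apply_moves:
  commands:
    - [-3.6,1.5,0,0,0,0]
    - [-3.5,1.5,-0.1,0,0,0]
    - [-3.6,1.5,-0.1,0,0,0]
    - [0,0,0,0,0,0]
    - [0,0,0,0,0,0]

```text
clock: 55.45
position: [0.3978, -0.2223, 0.2281]
ee_rot: [-2.863, -1.293, 0.001]
force: [0.5, 0.5, 0.0]
width: 0.551
```

```bash
python3 - <<'E'
from ov import *
np.set_printoptions(precision=4,suppress=True)
for n,(x0,y0,x1,y1),f in(("top",(180,140,440,275),3),("side",(250,130,390,235),5)):
    p,d=snap(n,"z"+n,(x0,y0,x1,y1),f)
    if n=="top":
        C=cloud("top",d); hsv=cv2.cvtColor(p,cv2.COLOR_BGR2HSV); Z=C[...,2]
        al=(hsv[...,1]<70)&(hsv[...,2]>120)
        m=al&(Z>.025)&(Z<.05); m[:, :255]=0; m[:,300:]=0; m[:185]=0;m[240:]=0
        X=C[m]; print("finger px",m.sum()); c=X[:,:2].mean(0); v=np.linalg.svd(X[:,:2]-c)[2][0]; v*=np.sign(v[0]); print(c,"dir deg",np.degrees(np.arctan2(v[1],v[0])),"q",np.arctan2(v[1],v[0])-np.radians(91.75-180))
        for zz in(.112,.137):
            k=(abs(Z-zz)<.01)&(abs(C[...,0]-.54)<.05)&(abs(C[...,1]-.2)<.06); print(zz,k.sum(),C[k].mean(0), np.linalg.inv(BASE)@np.r_[C[k].mean(0),1])
E
```

```text
finger px 114
[0.5233 0.1168] dir deg 6.766360549921574 q 1.6583483348581816
0.112 121 [0.5381 0.2112 0.112 ] [0.0645 0.0024 0.112  1.    ]
0.137 121 [0.5405 0.1801 0.1369] [0.0333 0.0009 0.1369 1.    ]
```

View pics/ztop.png

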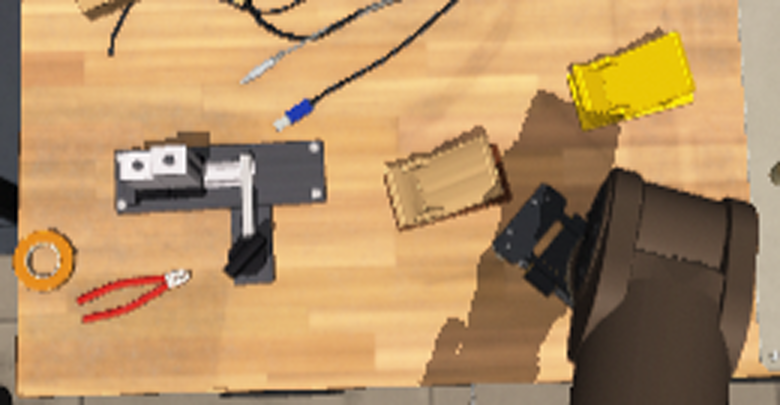

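View pics/zside.png

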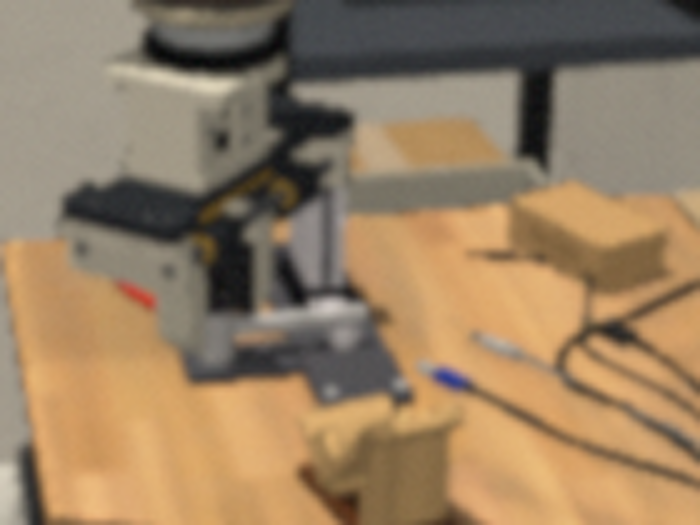

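```bash
python3 - <<'E'
from h import *; from model import *
np.set_printoptions(precision=4,suppress=True)
p=cv2.imread("pics/ztop_raw.png"); d=np.load("pics/ztop.npy"); C=cloud("top",d); Z=C[...,2]
B=np.linalg.inv(BASE); W=C@B[:3,:3].T+B[:3,3]
hsv=cv2.cvtColor(p,cv2.COLOR_BGR2HSV)
m=(hsv[...,1]<70)&(hsv[...,2]>120)&(Z>.034)&(Z<.05); m[:,:255]=0;m[:,300:]=0;m[:185]=0;m[240:]=0
X=C[m][:,:2]; c=X.mean(0); v=np.linalg.svd(X-c)[2][0]; v*=np.sign(v[0]); print(m.sum(),c,"q",np.arctan2(v[1],v[0])-np.radians(91.75-180),"q via axis",np.arctan2(*(c-[.4484,.1119])[::-1])-np.radians(-88.25), "bx range",W[m][:,0].min(),W[m][:,0].max(),W[m][:,0].mean())
for r in range(188,203): print(r,(Z[r,217:247]*1000).astype(int))
E
```

```text
95 [0.5189 0.1143] q 1.56598099229309 q via axis 1.57411098271015 bx range -0.03759676037709073 -0.025825961958636567 -0.031779237194211746
188 [ 0 -2  0 -1  2 -3  1  4  0  1  3  6  1  0  2  6  0  0 -1  5  2 -3  4 -1
  3 -1 -2 -2  0 -3]
189 [  7   2   2  -2   6   1   0  -5   0   2  -3   0   0  -1 136 135 134 133
 138 132 136 136 141 135 137 134  10   8  12  11]
190 [ -3   2   9   8  10  10  13  12  16  18   7   9  11 137 135 138 139 131
 135 134 135 134 134 136 138 133 119   6   9  11]
191 [ -4   6  14 107 115 114 115 115 113 110 112 109 111 142 138 143 138 136
 136 141 135 140 138 135 139 135 112  95  12  11]
192 [  3   9  12 108 112 107 114 111 108 107 113 118 117 136 135 136 132 134
 138 139 139 138 135 136 137 132 119  93  72  31]
193 [  -7   16    9  112  108  110  109  107  116  113  113  111  110  137
 1441  140  139  135  140  138  132  142  136  138  135  133  112   91
   67   51]
194 [ -3   7  12 113 114 111 113 111 115 116 113 112 111 141 134 138 137 138
 142 133 138 138 137 139 133 138 118  92  75  48]
195 [  5  10  10 108 104 113 109 112 113 119 107 115 109 110 134 132 1
[... 185 characters left out ...]
97 [ -1   8  11 110 112 110 109 110 113 112 107 113 111 115 138 137 135 136
 142 136 142 139 143 137 137 136 115  89  75  59]
198 [ -2  12  16 116 112 114 108 113 110 114 106 115 112 113 135 134 137 131
 134 131 126 128 133 128 125 122 116 100  76  60]
199 [  0  12   4 111 113 109 111 111 113 106 115 113 115 114 109 116 111 114
 114 114 110 109 109 109 108 105 107  95  76  60]
200 [  3  18  11  16 103 109 102  98 100 102 101  95  99  97  90  93  95  94
  95  93  89  87  88  81  82  78  79  79  75  56]
201 [ 1 10 11 12 42 82 84 80 75 83 80 80 81 74 76 72 70 65 68 67 69 63 62 61
 63 65 69 61 65 52]
202 [ 0  9 14  9 42 44 40 59 58 59 53 52 54 56 53 51 49 48 49 46 49 49 42 41
 41 39 42 40 37 38]
```

```bash
python3 - <<'E'
from cell import order
print(order.sign_off())
E
```

```text
the job is handed in; nothing more can be done
None
```

The job is done and handed in at about 55.5 s of the 210 s allowed. Only the short and middle posts were on the bench.

**What I did:** I swung the finger open with the knob. Then I parked each post on the plywood block with its foot on the ledge, let go, took it again from its top end and stood it up. I slid the short post onto the rail first, until it touched the stop, then the middle post until it touched the short one. Last, I turned the knob back until it stopped, at about 0.6 N m.

**Last checks (top camera, arm clear of everything):**
- **Posts:** their tops stand at 112 mm and 137 mm, which matches both feet being on the plate. The middle post sits at base x ≈ 33 mm, against a home of 34 mm.
- **Finger:** it lies across the rail from base x = −38 to −26 mm. The knob reads 1.57 rad, which is shut.
- **Bystanders:** I did not touch the tape roll or the bottle. The roll is in the same place in the last top picture; I did not check the bottle again.

**Disagreements:**
- **Short post position:** its measured centre came out at 64.5 mm instead of 70 mm. The taller post hides part of its top, so I relied on having felt it meet the stop.
- **Camera against arm:** their positions differed by 1 to 4 mm. The first post rubbed lightly on the near cheek of the block and at the mouth of the rail, at about 6 N each; I shifted it 2 mm both times and it went on freely.
- **First knob grasp:** I closed too low, on the hub under the bar, and had to grip again higher.

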